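Sample bottles into the weighing rack, order kept

ROBOT

A 6-joint arm with a two-finger parallel gripper is mounted at the origin on the work surface. World frame = base frame: x ahead of the robot, y to its left, z up, the work surface at z = 0. Lengths are in m, angles in rad, forces in N, time in s.
With the tool pointing down it reaches from about 0.35 to 0.85 m from the base axis. Payload 8.1 kg.
Tool frame: the origin (TCP) lies between the finger pads; the fingertips stand 25 mm ahead of it and the grasp point (between the pads) lies 6 mm ahead of it (robot.tip_extent is the distance from the TCP to the fingertips, in m); z points along the fingers, y is the direction in which the jaws open and shut (so a half turn about z gives the same grasp; the last joint's range is limited). The gripper opens to 93 mm and grips with 3 to 60 N. Pads are 15 mm wide; open, the fingers measure 128 mm over their backs; the gripper's body (75 mm by 188 mm) begins 65 mm behind the grasp point.
Start: joints at [1.26, 0.13, 1.488, -0, 1.523, -0.085], TCP at [0.134, 0.585, 0.214] pointing down, gripper open.
Joint ranges: [-2.96, 2.96], [-0.89, 2.26], [0.02, 2.5], [-1.34, 4.48], [0, 2.73], [-2.66, 2.66]. Speed limits (rad/s): [2.39, 2.39, 2.79, 3.14, 3.14, 3.14].

INTERFACE

Orientations are given as a rotation vector (axis times angle).
In Python, from plant import robot gives the robot as it stands.
- The arm moves only by the tool drive_tool, never from a script. Its argument "increments" is a list of rows, each a list of 7 numbers: the closure, from 0 (fully open) to 1 (shut), then the shift along the world's x, y, z in units of 25 mm (1.0 is 25 mm), then the turn, a rotation vector about the world's x, y, z in rad. In form: [[gripper, dx, dy, dz, rx, ry, rz], ...]. A call has 1 to 20 rows; each row is the pose to reach, as a shift and turn from the pose commanded when the call began; what a row does not reach only later rows make up. A row lasts 1/12 s, in which the tool goes at most 41.7 mm and 7.16 degrees, less where a joint would pass 70% of its speed; a pose out of reach is approached as far as the arm can. A call with a gripper value outside its range is refused whole. The fingers move at their own pace and stop on an object; "squeeze" is the grip in N (left out, the last holds). Time passes only in rows, so rows that repeat a pose let the fingers close. It gives the time, the measured TCP pose, the force and the opening at its end, in the units of the state.
- robot.read_state(): the state, without advancing time (a new reading comes with each control period).
- robot.read_camera(name): name is "scene" or "top" or "wrist"; returns a dict with "image" (480x640x3 uint8, red, green, blue), "fx", "fy", "cx", "cy" (pixels), "dist" ([k1, k2, p1, p2, k3] as OpenCV has them; the pictures are not rectified), "T" (4x4, takes a point from camera to world coordinates); the wrist camera has in their place "mount" (4x4, takes a point from camera to tool coordinates, whose origin is the TCP and whose axes are the flange's). Camera axes: x right, y down, z forward; pixel columns grow to the right and rows downward; lengths in m; the calibration is good to about 2 mm. A picture is of the moment at which its call begins: read the wrist's pose just before it. There is no depth.
- robot.close_job(): hands the job in, once; it reports no verdict.
The state is a dict: "t": time; "q": joint angles; "dq": joint speeds; "joint_torque": joint torques, N m; "tool_pos": TCP position; "orientation": TCP orientation; "force": force on the tool from outside, world axes, zero at the start; "wrist_torque": the same for the moment, N m; "opening": finger opening in m.
Only numpy, scipy, OpenCV 4.12 (cv2) and the standard library are available. Lean on these libraries where they do the work, as an engineer would, in place of code of your own. Each camera call takes 0.05 s, during which the arm holds its last target.

TASK

The unlabelled sample bottles in the blue carrier are known only by their order, so move them into the empty steel rack in the same order, one at a time and starting at the pull loops: the bottle nearest the carrier's loop goes first, into the cup nearest the rack's loop, then the second into the second cup, and so on to the last. Set each down gently and upright on the floor of its cup, never tip a bottle over, do not push the steel beaker aside, and let go of everything at the end.

Things in the scene. Friction and masses are not known exactly. Their poses are not given: they have to be found in the camera images.
- bottle_tall: tall narrow-necked bottle of white plastic, 106 mm high, body 40 mm across, tapering above 70 mm to a ribbed screw cap 26 mm across from 86 mm up to the top, about 0.11 kg. It stands in one of the four cells of the carrier at the start; which one changes from start to start. Origin: centre of the underside, z up.
- bottle_wide: wide-mouthed bottle of white plastic, 86 mm high, body 44 mm across, shoulder above 58 mm, ribbed screw cap 36 mm across from 66 mm up to the top, about 0.14 kg. It stands in one of the four cells of the carrier at the start; which one changes from start to start. Origin: centre of the underside, z up.
- jar_squat: squat jar of white plastic, 70 mm high, body 44 mm across, ribbed screw cap 45 mm across from 48 mm up to the top, about 0.12 kg. It stands in one of the four cells of the carrier at the start; which one changes from start to start. Origin: centre of the underside, z up.
- bottle_square: square bottle of white plastic, 96 mm high, body 36 x 36 mm up to 66 mm, then a taper to a ribbed round screw cap 30 mm across from 76 mm up to the top, about 0.13 kg. It stands in one of the four cells of the carrier at the start; which one changes from start to start. Origin: centre of the underside, z up.
- carrier: blue plastic carrier, fixed at any angle, left or right, 71 (x) by 275 mm (y), rim 32 mm above the bench, a row of four open square cells 65 mm inside, floors 8 mm above the bench, centred on its y axis at +102 (first), +34, -34 and -102 mm. Origin: centre of its underside, z up. Pull loop: a low D-shaped blue bar, 18 mm high, sticking out 36 mm from the +y end.
- place_1: first (next to the pull loop, a low D-shaped steel bar, 18 mm high) place of the fixed steel rack: an open square white plastic cup, inside 61 x 61 mm, walls 2.5 mm thick and 24.5 mm high above its floor, floor 8 mm above the bench, empty at first. Origin: centre of the inner floor; x across the rack, +y along it towards its pull loop, z up; cups are 68 mm apart.
- place_2: second (from the pull loop) place of the fixed steel rack: an open square white plastic cup, inside 61 x 61 mm, walls 2.5 mm thick and 24.5 mm high above its floor, floor 8 mm above the bench, empty at first. Origin: centre of the inner floor; x across the rack, +y along it towards its pull loop, z up; cups are 68 mm apart.
- place_3: third (from the pull loop) place of the fixed steel rack: an open square white plastic cup, inside 61 x 61 mm, walls 2.5 mm thick and 24.5 mm high above its floor, floor 8 mm above the bench, empty at first. Origin: centre of the inner floor; x across the rack, +y along it towards its pull loop, z up; cups are 68 mm apart.
- place_4: fourth and last (farthest from the pull loop) place of the fixed steel rack: an open square white plastic cup, inside 61 x 61 mm, walls 2.5 mm thick and 24.5 mm high above its floor, floor 8 mm above the bench, empty at first. Origin: centre of the inner floor; x across the rack, +y along it towards its pull loop, z up; cups are 68 mm apart.
- beaker: small open steel beaker, 50 mm across, 60 mm high, about 0.15 kg: a bystander that stands ahead of the robot, between the two racks or just beyond them, to be left where it is. Origin: centre of the underside. Farther out and clear of the work: a wash bottle 192 mm high, a wooden weight case and a box of wipes.
There are look-alikes about, which are no part of the job. Leave any orange or purple look-alike of the bottle_tall alone. What is shaped like the jar_squat but green is not meant.

How it is judged:
By the outcome, as a careful person would: the job done as asked, in the order asked, and still so for the second after the job is handed in, with the robot touching nothing.
It also fails if it takes over 109 s, if anything falls off the work surface, if the arm or the gripper's body presses on something with over 40 N, if the wrist force passes 120 N, or if a joint passes its speed limit or range.

## Working session

There is one attempt and no reset: what is moved stays moved. The work goes in short steps, Python scripts to look and compute and a tool call to move; the robot and the scene stay as the last step left them, time stands still between calls to the robot, and variables do not carry over. Pictures are saved under pics/ and viewed, and the job is handed in when it is done.

Besides the shell and the picture viewer there is one more tool, called in YAML: its name, and indented under it one key for each argument. drive_tool: Moves the arm, as the interface text tells. Its arguments: {"type":"object","properties":{"increments":{"type":"array"},"squeeze":{"type":"number"}},"required":["increments"]}

```bash
ls; mkdir -p pics
python3 - <<'E'
from plant import robot
import cv2
print(robot.read_state())
for n in ["scene","top"]:
    c=robot.read_camera(n); cv2.imwrite(f"pics/{n}0.png",c["image"][:,:,::-1])
    print(n,{k:v for k,v in c.items() if k!="image"})
E
```

```text
pics
{'t': 0.0, 'q': array([ 1.25961821e+00,  1.31135517e-01,  1.48929269e+00, -6.66287981e-06,
        1.52299833e+00, -8.53976998e-02]), 'dq': array([ 6.00994349e-05,  4.44494319e-04, -6.42152203e-04,  7.08458457e-05,
        7.54420395e-05, -9.05659920e-04]), 'joint_torque': array([-2.02460244e-03, -5.59820831e+01, -4.91769862e+01,  7.66877714e-02,
        3.51762387e-02, -1.41167552e-04]), 'tool_pos': array([0.13411995, 0.58421801, 0.21279542]), 'orientation': array([-3.53861614e-01, -3.12124168e+00,  2.82595727e-03]), 'force': array([ 0.42409531, -0.22837595, -0.10224834]), 'wrist_torque': array([ 0.01489417, -0.06636185, -0.01061736]), 'opening': 0.09254135623521578}
scene {'fx': 446.36585366364767, 'fy': 446.36585366364767, 'cx': 321.398939869647, 'cy': 243.01997351761128, 'dist': array([-0.04594749,  0.        ,  0.        ,  0.        ,  0.        ]), 'T': array([[ 0.87582157,  0.34132976, -0.34121923,  0.86522462],
       [ 0.48262523, -0.61488295,  0.62369211, -0.56970035],
       [ 0.00307479, -0.71092401, -0.70326211,  0.67402525],
       [ 0.        ,  0.        ,  0.        ,  1.        ]])}
top {'fx': 528.253872266685, 'fy': 528.253872266685, 'cx': 313.7879364256509, 'cy': 236.8209214175619, 'dist': array([-0.00370706,  0.        ,  0.        ,  0.        ,  0.        ]), 'T': array([[-1.96558119e-02, -9.80499847e-01,  1.95534396e-01,
         3.04954630e-01],
       [-9.99800092e-01,  1.99928413e-02, -2.50107848e-04,
         1.10590737e-02],
       [-3.66405743e-03, -1.95500223e-01, -9.80696812e-01,
         1.22348115e+00],
       [ 0.00000000e+00,  0.00000000e+00,  0.00000000e+00,
         1.00000000e+00]])}
```

View pics/scene0.png

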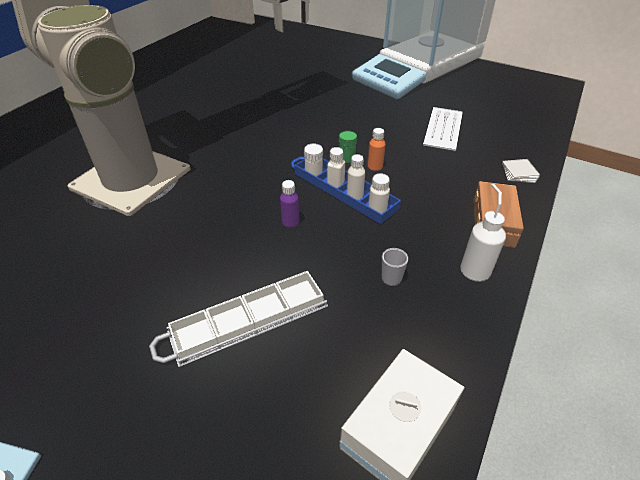

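View pics/top0.png

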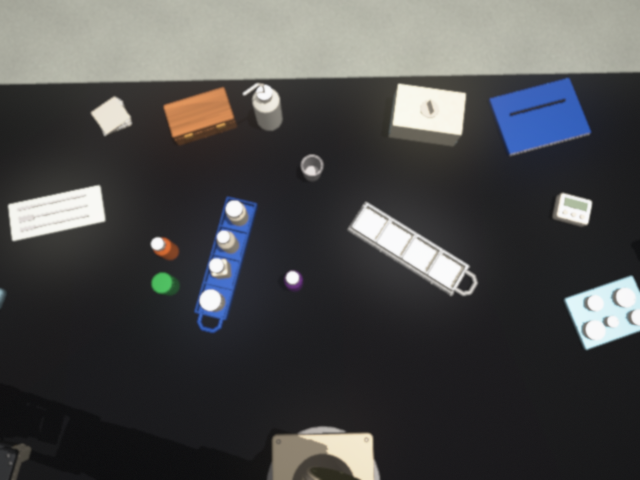

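```bash
cat > h.py <<'E'
import numpy as np, cv2
def unproj(c,uv,z,T=None):
    T=c["T"] if T is None else T
    K=np.array([[c["fx"],0,c["cx"]],[0,c["fy"],c["cy"]],[0,0,1]])
    p=cv2.undistortPoints(np.array(uv,float).reshape(-1,1,2),K,np.array(c["dist"])).reshape(-1,2)
    d=np.c_[p,np.ones(len(p))]@T[:3,:3].T
    return T[:3,3]+d*((z-T[2,3])/d[:,2])[:,None]
def proj(c,P,T=None):
    T=c["T"] if T is None else T
    K=np.array([[c["fx"],0,c["cx"]],[0,c["fy"],c["cy"]],[0,0,1]])
    Ti=np.linalg.inv(T)
    return cv2.projectPoints(np.array(P,float).reshape(-1,1,3),cv2.Rodrigues(Ti[:3,:3])[0],Ti[:3,3],K,np.array(c["dist"]))[0].reshape(-1,2)
E
python3 - <<'E'
import cv2
s=cv2.imread("pics/scene0.png");t=cv2.imread("pics/top0.png")
cv2.imwrite("pics/c1.png",cv2.resize(s[110:240,260:420],None,fx=5,fy=4.6,interpolation=2)[:600,:800])
cv2.imwrite("pics/c2.png",cv2.resize(t[190:340,140:310],None,fx=4,fy=4,interpolation=2))
cv2.imwrite("pics/c3.png",cv2.resize(t[190:305,335:490],None,fx=5,fy=5,interpolation=2))
E
```

```text
(no output)
```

View pics/c1.png

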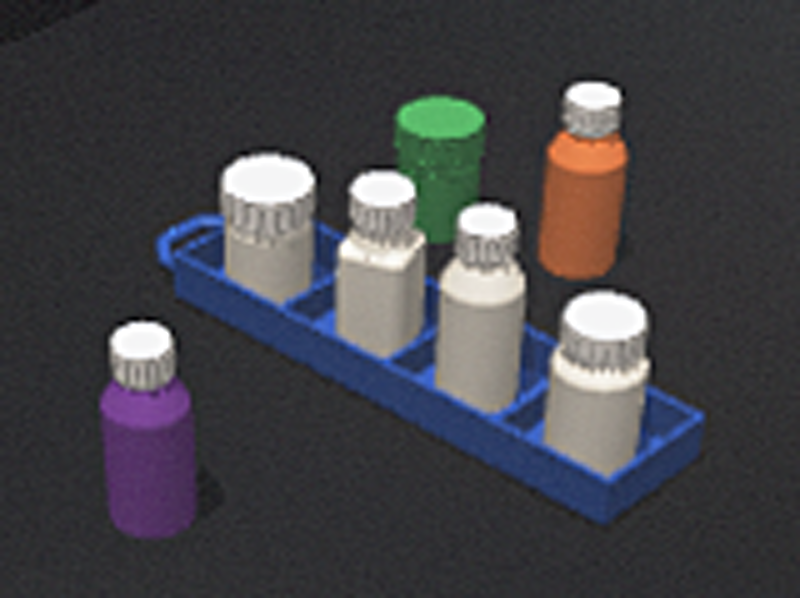

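View pics/c2.png

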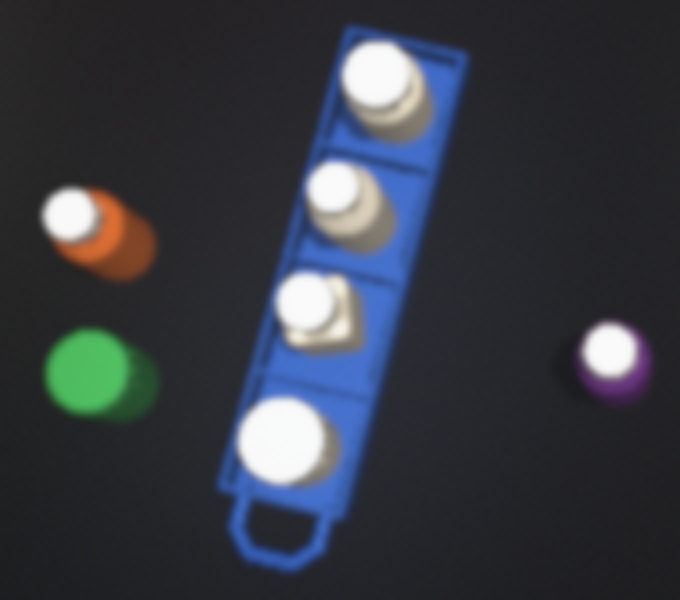

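View pics/c3.png

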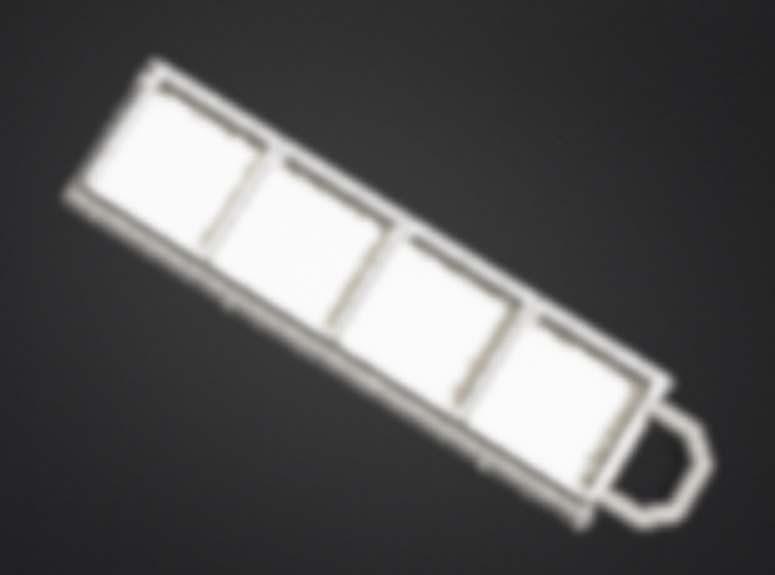

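```bash
cat > m.py <<'E'
from h import *
from plant import robot
from scipy.optimize import least_squares
top=robot.read_camera("top"); sc=robot.read_camera("scene")
np.set_printoptions(precision=4,suppress=True)
# caps
for n,cam in (("top",top),("scene",sc)):
    im=cam["image"].astype(int)
    w=(im.min(2)>215).astype(np.uint8)
    nl,lab,st,ce=cv2.connectedComponentsWithStats(w)
    for i in range(1,nl):
        u,v=ce[i]
        if st[i,4]<40: continue
        if n=="top" and 140<u<310 and 195<v<320 or n=="scene" and 270<u<400 and 110<v<200:
            print(n,ce[i],st[i,2:],[unproj(cam,[ce[i]],z)[0,:2] for z in (.078,.104,.114,.094)])
def model(p,w,l,z):
    c,s=np.cos(p[2]),np.sin(p[2]); q=np.array([[w,l],[w,-l],[-w,-l],[-w,l]])/2
    return np.c_[q@np.array([[c,s],[-s,c]])+p[:2],np.full(4,z)]
# rack: loop dir
a=np.array([[155,62],[668,380],[592,498],[70,192]])/5+[335,190]
P=unproj(top,a,.0325); print("rack",P[:,:2],[np.linalg.norm(P[i]-P[i-1]) for i in range(4)])
b=np.array([[350,28],[467,52],[342,517],[222,490]])/4+[140,190]
Q=unproj(top,b,.032); print("carr",Q[:,:2],[np.linalg.norm(Q[i]-Q[i-1]) for i in range(4)])
for nm,M in (("rack",P),("carr",Q)):
    d=(M[1]+M[2]-M[0]-M[3]) if nm=="rack" else (M[2]+M[3]-M[0]-M[1]); print(nm,M.mean(0),"y-axis dir",np.arctan2(d[1],d[0]))
print("beaker",unproj(top,[[312,162]],.06))
E
python3 m.py
```

```text
top [233.7634 208.1075] [ 16  15 186] [array([0.6025, 0.1884]), array([0.5957, 0.1844]), array([0.5931, 0.1829]), array([0.5983, 0.186 ])]
top [222.9802 236.1683] [ 11  11 101] [array([0.5389, 0.2117]), array([0.5336, 0.2071]), array([0.5316, 0.2054]), array([0.5356, 0.2089])]
top [157.0312 243.1146] [11 11 96] [array([0.5262, 0.3573]), array([0.5212, 0.3494]), array([0.5193, 0.3464]), array([0.5231, 0.3524])]
top [216.3767 264.7603] [ 15  13 146] [array([0.4753, 0.2253]), array([0.4715, 0.2204]), array([0.47  , 0.2185]), array([0.4729, 0.2223])]
top [292.0792 277.1584] [ 11  11 101] [array([0.4447, 0.0598]), array([0.4416, 0.0587]), array([0.4403, 0.0583]), array([0.4428, 0.0591])]
top [209.8522 299.6132] [ 20  20 318] [array([0.3995, 0.2381]), array([0.3974, 0.233 ]), array([0.3966, 0.231 ]), array([0.3982, 0.235 ])]
scene [378.3111 130.3556] [10  6 45] [array([0.5054, 0.3894]), array([0.5211, 0.3476]), array([0.5271, 0.3315]), array([0.515 , 0.3637])]
scene [313.125  148.6875] [ 18  10 144] [array([0.4018, 0.2335]), array([0.422 , 0.1985]), array([0.4298, 0.185 ]), array([0.4143, 
[... 707 characters left out ...]
[378.6047 191.2791] [18  6 43] [array([0.6073, 0.1576]), array([0.6186, 0.1259]), array([0.6229, 0.1137]), array([0.6142, 0.1381])]
rack [[ 0.6216 -0.1124]
 [ 0.4677 -0.3396]
 [ 0.4148 -0.3013]
 [ 0.5606 -0.0708]] [np.float64(0.07390527884761436), np.float64(0.2744751823800729), np.float64(0.06528565435512873), np.float64(0.2726906906149048)]
carr [[0.6415 0.2105]
 [0.6256 0.1421]
 [0.3589 0.2115]
 [0.3752 0.2789]] [np.float64(0.27492217784752254), np.float64(0.07021648272398388), np.float64(0.27552858655253043), np.float64(0.0693248523520726)]
rack [ 0.5162 -0.206   0.0325] y-axis dir -2.150627317490527
carr [0.5003 0.2107 0.032 ] y-axis dir 2.888568326067076
beaker [[0.7133 0.0114 0.06  ]]
```

```bash
cat > ov.py <<'E'
from h import *
from plant import robot
import sys
def boxes(p,w,cw,z):
    c,s=np.cos(p[2]),np.sin(p[2]); ex=np.array([s,-c]); ey=np.array([c,s]); out=[]
    for k in (102,34,-34,-102):
        o=np.array(p[:2])+ey*k/1000
        out.append(np.array([[*(o+ex*a*cw/2+ey*b*cw/2),z] for a,b in ((1,1),(1,-1),(-1,-1),(-1,1))]))
    return out
rack=[0.5162,-0.206,-2.1506]; car=[.5003,.2107,2.8886]
if len(sys.argv)>2: rack=eval(sys.argv[2])
if __name__=="__main__":
    for n,r in (("top",(335,190,155,115)),("scene",(140,260,200,115))):
        cam=robot.read_camera(n); x,y,w,h=r; f=4 if n=="scene" else 5
        im=cv2.resize(np.ascontiguousarray(cam["image"][y:y+h,x:x+w,::-1]),None,fx=f,fy=f,interpolation=2)
        for B in boxes(rack,0,.061,.0325):
            q=(proj(cam,B)-[x,y]+.5)*f-.5
            cv2.polylines(im,[q.astype(int)],True,(0,0,255),1)
        cv2.imwrite(f"pics/ov_{n}{sys.argv[1]}.png",im)
E
python3 ov.py 1
```

```text
(no output)
```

View pics/ov_top1.png

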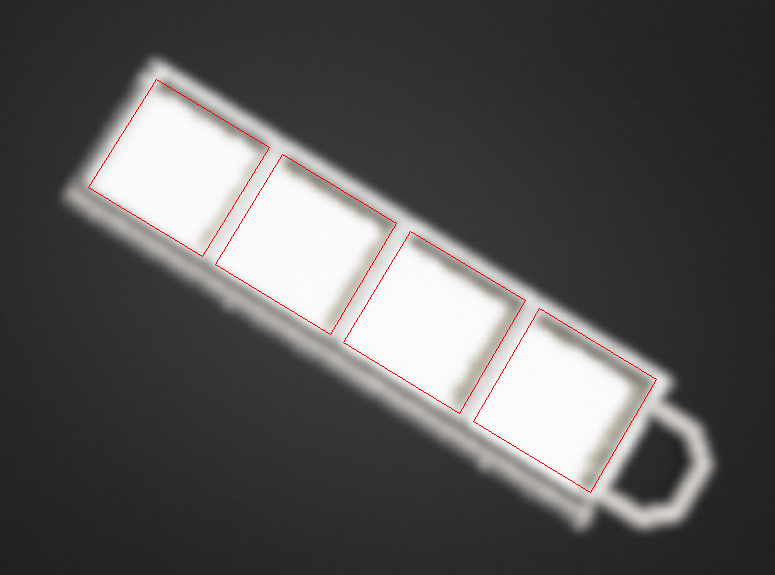

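View pics/ov_scene1.png

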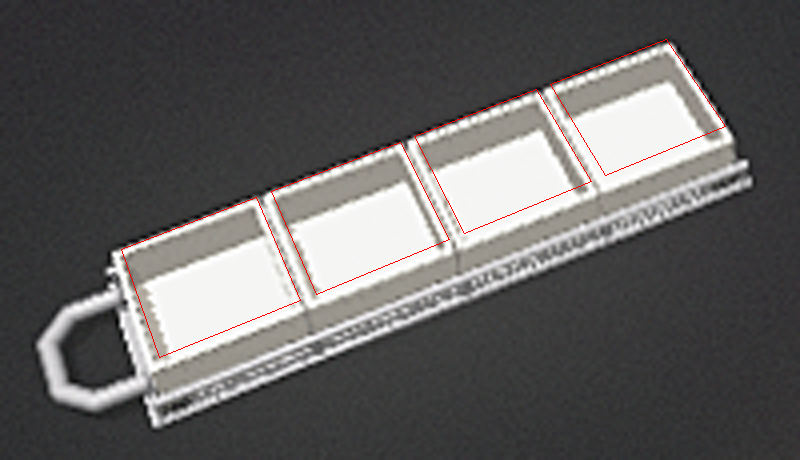

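drive_tool:
  increments:
    - [0, 1, -1.3, 0, 0, 0, 0]
    - [0, 2, -2.6, 0, 0, 0, 0]
    - [0, 3, -3.9, 0, 0, 0, 0]
    - [0, 4, -5.2, 0, 0, 0, 0]
    - [0, 5, -6.5, 0, 0, 0, 0]
    - [0, 6, -7.8, 0, 0, 0, 0]
    - [0, 7, -9.1, 0, 0, 0, 0]
    - [0, 8, -10.4, 0, 0, 0, 0]
    - [0, 9, -11.7, 0, 0, 0, 0]
    - [0, 10, -13, 0, 0, 0, -0.02]
    - [0, 10.64, -13.92, 0, 0, 0, -0.03]
    - [0, 10.64, -13.92, 0, 0, 0, -0.03]
    - [0, 10.64, -13.92, 0, 0, 0, -0.03]
    - [0, 10.64, -13.92, 0, 0, 0, -0.03]
  squeeze: 20

```text
t: 1.47
tool_pos: [0.4001, 0.2371, 0.2138]
orientation: [-0.401, -3.115, -0.001]
force: [-0.5, 0.2, -0.2]
opening: 0.0931
```

```bash
cat > w.py <<'E'
from h import *
from plant import robot
import sys
from scipy.spatial.transform import Rotation as R
np.set_printoptions(precision=4,suppress=True)
s=robot.read_state(); c=robot.read_camera("wrist")
T=np.eye(4);T[:3,:3]=R.from_rotvec(s["orientation"]).as_matrix();T[:3,3]=s["tool_pos"]
y=T[:3,1]; print(s["t"],s["tool_pos"],"tz",T[:3,2],"yaw_y",np.arctan2(y[1],y[0]),"q",s["q"],"F",s["force"],"op",s["opening"])
if len(sys.argv)>1:
    W=T@c["mount"]; np.savez("w.npz",W=W,**{k:c[k] for k in("fx","fy","cx","cy","dist")})
    cv2.imwrite(f"pics/{sys.argv[1]}.png",c["image"][:,:,::-1])
    print("cam",W[:3,3],"tcp px",proj(c,[s["tool_pos"]],W))
E
python3 w.py w1
```

```text
1.4667 [0.4001 0.2371 0.2138] tz [-0.0003  0.0004 -1.    ] yaw_y 1.3144976716304462 q [ 0.4242 -0.2429  1.8475  0.0005  1.5371 -0.8903] F [-0.4714  0.164  -0.1885] op 0.0930575387687861
cam [0.326  0.2582 0.3853] tcp px [[327.3171 285.5412]]
```

View pics/w1.png

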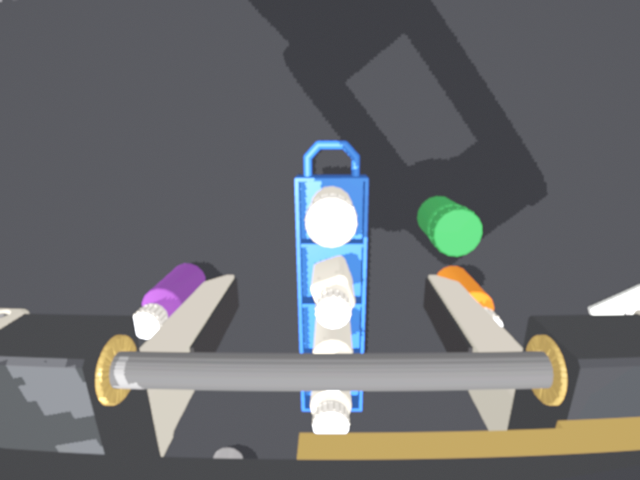

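Run:
```python
from h import *
d=np.load("w.npz"); 
for n,uv,z in (("jar",(331,219),.078),("square",(334,307),.104),("tall",(333,376),.114),("wide",(331,419),.094),("loopL",(296,178),.032),("loopR",(368,178),.032),("farL",(303,409),.032),("farR",(362,409),.032)): print(n,unproj(d,[uv],z,d["W"])[0])
im=cv2.imread("pics/w1.png");cv2.imwrite("pics/w1c.png",cv2.resize(im[130:350,270:400],None,fx=3,fy=2.7,interpolation=2)[:600])
```

```text
jar [0.39894667 0.23938284 0.078     ]
square [0.46824859 0.22395974 0.104     ]
tall [0.52849408 0.20743024 0.114     ]
wide [0.59237901 0.18897591 0.094     ]
loopL [0.3618498  0.21411171 0.032     ]
loopR [0.37940941 0.28146505 0.032     ]
farL [0.62625498 0.14575675 0.032     ]
farR [0.64398252 0.21368727 0.032     ]
```

View pics/w1c.png

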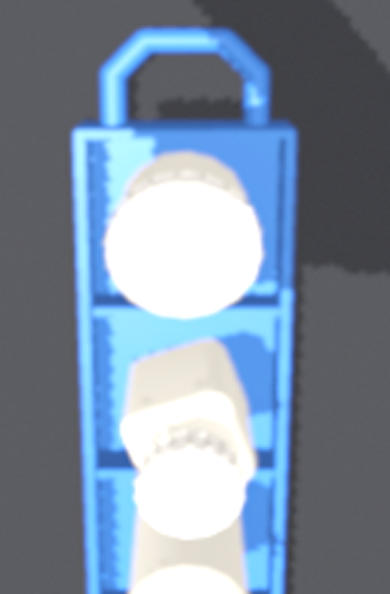

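drive_tool:
  increments:
    - [0, 0, 0, -1, 0, 0, 0]
    - [0, 0, 0, -2, 0, 0, 0]
    - [0, 0, 0, -3, 0, 0, 0]
    - [0, 0, 0, -4, 0, 0, 0]
    - [0, 0, 0, -5, 0, 0, 0]
    - [0, 0, 0, -5.6, 0, 0, 0]
    - [0, 0, 0, -5.68, 0, 0, 0]
    - [0, 0, 0, -5.68, 0, 0, 0]
    - [0.2, 0, 0, -5.68, 0, 0, 0]
    - [0.35, 0, 0, -5.68, 0, 0, 0]
    - [0.45, 0, 0, -5.68, 0, 0, 0]
    - [0.5, 0, 0, -5.68, 0, 0, 0]
    - [0.55, 0, 0, -5.68, 0, 0, 0]
    - [0.6, 0, 0, -5.68, 0, 0, 0]
    - [0.7, 0, 0, -5.68, 0, 0, 0]
    - [0.8, 0, 0, -5.68, 0, 0, 0]
    - [0.8, 0, 0, -5.68, 0, 0, 0]
    - [0.8, 0, 0, -5.68, 0, 0, 0]
  squeeze: 20

```text
t: 3.02
tool_pos: [0.4003, 0.2368, 0.0718]
orientation: [-0.401, -3.116, -0.0]
force: [-0.3, -0.1, 0.1]
opening: 0.0421
```

```bash
python3 w.py w2
```

```text
3.0167 [0.4003 0.2368 0.0718] tz [-0.0001  0.     -1.    ] yaw_y 1.3148766054087404 q [ 0.4238 -0.1212  2.0078  0.0001  1.255  -0.8911] F [-0.2722 -0.1376  0.1305] op 0.04208771518510751
cam [0.3262 0.2579 0.2433] tcp px [[327.3182 285.5393]]
```

View pics/w2.png

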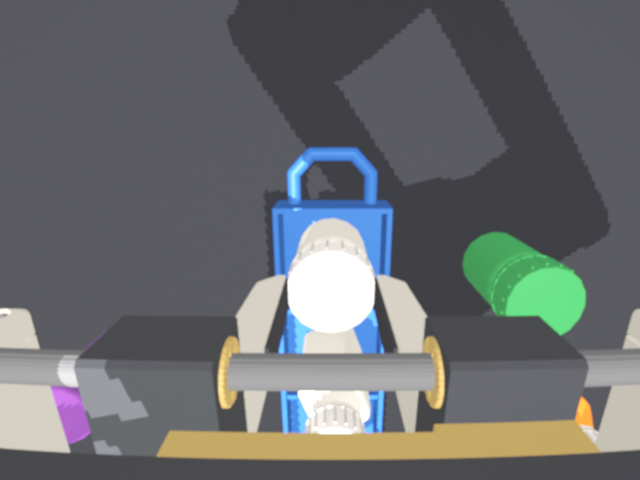

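drive_tool:
  increments:
    - [0.8, 0, 0, 0.4, 0, 0, 0]
    - [0.8, 0, 0, 1, 0, 0, 0]
    - [0.8, 0, 0, 1.8, 0, 0, 0]
    - [0.8, 0, 0, 2.6, 0, 0, 0]
    - [0.8, 0, 0, 3.4, 0, 0, 0]
    - [0.8, 0, 0, 4.2, 0, 0, 0]
    - [0.8, 0, 0, 5, 0, 0, 0]
    - [0.8, 0, 0, 5.2, 0, 0, 0]
    - [0.8, 0, 0, 5.2, 0, 0, 0]

```text
t: 3.82
tool_pos: [0.4015, 0.2373, 0.2041]
orientation: [0.4, 3.113, 0.003]
force: [0.8, -0.1, -0.2]
opening: 0.0423
```

```bash
python3 w.py w3
```

```text
3.8167 [0.4015 0.2373 0.2041] tz [ 0.0036  0.0016 -1.    ] yaw_y 1.3150350355260105 q [ 0.4238 -0.2392  1.8621 -0.0001  1.5147 -0.8912] F [ 0.8247 -0.1048 -0.2459] op 0.04229518640624179
cam [0.3267 0.2582 0.3753] tcp px [[327.3137 285.5427]]
```

View pics/w3.png

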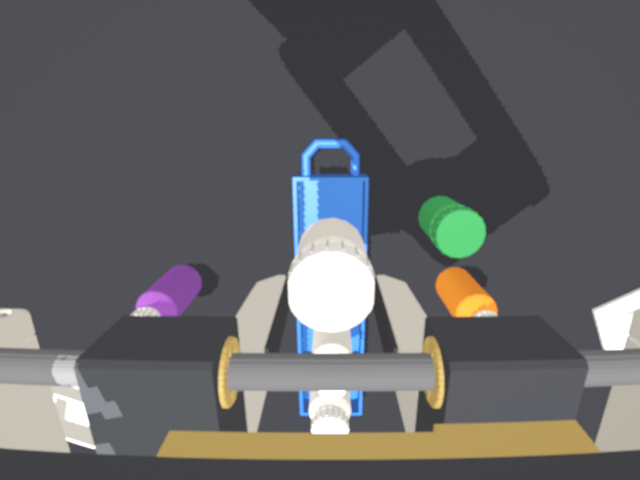

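drive_tool:
  increments:
    - [0.8, 0.05, -0.5, 0, 0, 0, -0.06]
    - [0.8, 0.15, -1.5, 0, 0, 0, -0.15]
    - [0.8, 0.3, -2.7, 0, 0, 0, -0.26]
    - [0.8, 0.45, -3.9, 0, 0, 0, -0.36]
    - [0.8, 0.6, -5.1, 0, 0, 0, -0.47]
    - [0.8, 0.75, -6.3, 0, 0, 0, -0.57]
    - [0.8, 0.9, -7.5, 0, 0, 0, -0.68]
    - [0.8, 1.05, -8.7, 0, 0, 0, -0.78]
    - [0.8, 1.2, -9.9, 0, 0, 0, -0.89]
    - [0.8, 1.35, -11.1, 0, 0, 0, -1.0]
    - [0.8, 1.45, -12.3, 0, 0, 0, -1.1]
    - [0.8, 1.6, -13.5, 0, 0, 0, -1.21]
    - [0.8, 1.75, -14.7, 0, 0, 0, -1.31]
    - [0.8, 1.85, -15.9, 0, 0, 0, -1.42]
    - [0.8, 2, -17.1, 0, 0, 0, -1.52]
    - [0.8, 2.1, -18.3, 0, 0, 0, -1.63]
    - [0.8, 2.25, -19.5, 0, 0, 0, -1.74]
    - [0.8, 2.35, -20.5, 0, 0, 0, -1.84]
    - [0.8, 2.43, -21.1, 0, 0, 0, -1.895]
    - [0.8, 2.43, -21.15, 0, 0, 0, -1.895]

```text
t: 5.53
tool_pos: [0.4599, -0.294, 0.1993]
orientation: [-2.766, -1.484, 0.003]
force: [0.3, 0.3, -0.4]
opening: 0.0425
```

drive_tool:
  increments:
    - [0.8, 0, 0, 0, 0, 0, 0]
    - [0.8, 0, 0, 0, 0, 0, 0]

```text
t: 5.7
tool_pos: [0.4604, -0.2909, 0.2004]
orientation: [-2.76, -1.495, 0.001]
force: [-0.2, 0.2, -0.9]
opening: 0.0421
```

```bash
python3 w.py w4
```

```text
5.7 [ 0.4604 -0.2909  0.2004] tz [-0.0019  0.0019 -1.    ] yaw_y -0.5782740900837655 q [-0.6579 -0.01    1.6588  0.0004  1.4955 -0.0796] F [-0.1641  0.1994 -0.9082] op 0.04210480216368022
cam [ 0.5049 -0.2244  0.3719] tcp px [[329.505  290.9432]]
```

View pics/w4.png

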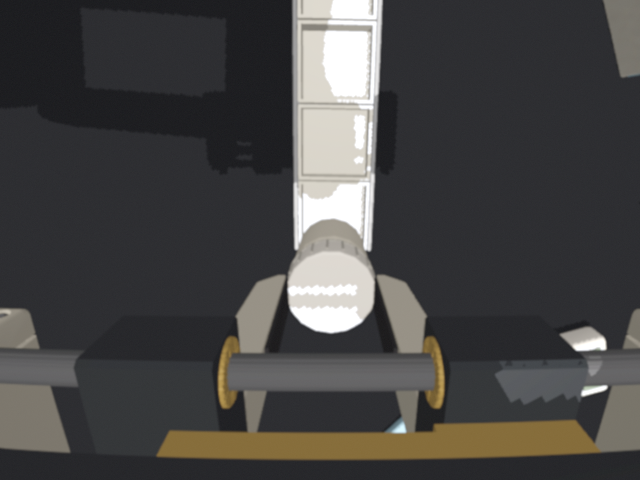

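```bash
cat > wov.py <<'E'
from ov import *
d=np.load("w.npz"); im=cv2.imread(f"pics/{sys.argv[1]}.png")
for B in boxes(eval(sys.argv[2]),0,.061,.0325)+boxes([.5003,.2107,2.8886],0,.065,.032):
    q=proj(d,B,d["W"])
    cv2.polylines(im,[np.clip(q,-5000,5000).astype(int)],True,(0,0,255),1)
cv2.imwrite(f"pics/{sys.argv[1]}_o.png",im)
E
python3 wov.py w4 "[.517,-.207,-2.1506]"
```

```text
(no output)
```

View pics/w4_o.png

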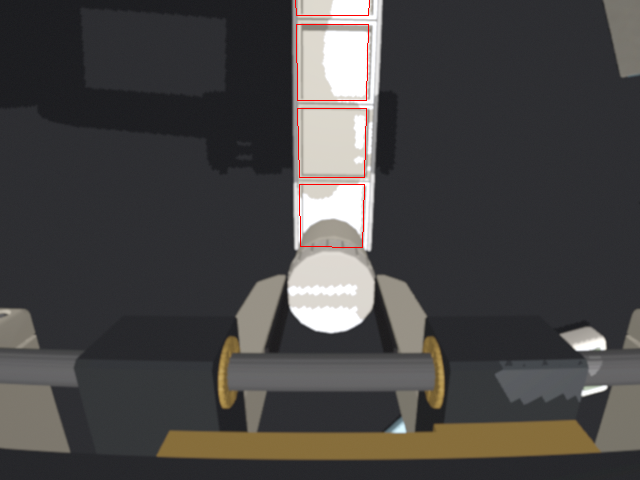

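drive_tool:
  increments:
    - [0.8, 0, 0, -0.6, 0, 0, 0]
    - [0.8, 0, 0, -1.4, 0, 0, 0]
    - [0.8, 0, 0, -2.2, 0, 0, 0]
    - [0.8, 0, 0, -3, 0, 0, 0]
    - [0.8, 0, 0, -3.8, 0, 0, 0]
    - [0.8, 0, 0, -4.4, 0, 0, 0]
    - [0.8, 0, 0, -4.8, 0, 0, 0]
    - [0.8, 0, 0, -5.0, 0, 0, 0]
    - [0.8, 0, 0, -5.05, 0, 0, 0]
    - [0.8, 0, 0, -5.1, 0, 0, 0]
    - [0.8, 0, 0, -5.12, 0, 0, 0]
    - [0.8, 0, 0, -5.14, 0, 0, 0]
    - [0.8, 0, 0, -5.14, 0, 0, 0]

```text
t: 6.83
tool_pos: [0.4616, -0.2923, 0.0742]
orientation: [2.763, 1.493, 0.001]
force: [0.5, -0.0, -1.0]
opening: 0.0419
```

```bash
python3 w.py w5; python3 -c "
from plant import robot; import cv2
c=robot.read_camera('scene')['image'][:,:,::-1]; cv2.imwrite('pics/s5.png',cv2.resize(c[200:400,100:360],None,fx=3,fy=3))"
```

```text
6.8333 [ 0.4616 -0.2923  0.0742] tz [ 0.0011 -0.0008 -1.    ] yaw_y -0.5799628892057583 q [-0.6585  0.0974  1.7865  0.      1.2563 -0.0785] F [ 0.5103 -0.0266 -1.0062] op 0.04185867326516201
cam [ 0.5057 -0.2254  0.2456] tcp px [[329.506  290.9463]]
```

View pics/w5.png

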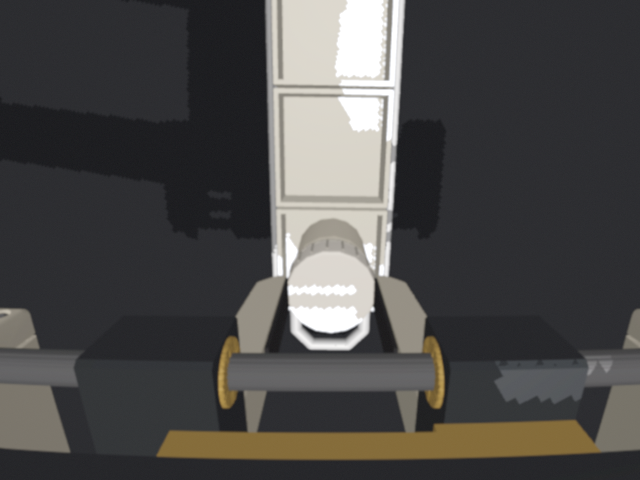

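View pics/s5.png

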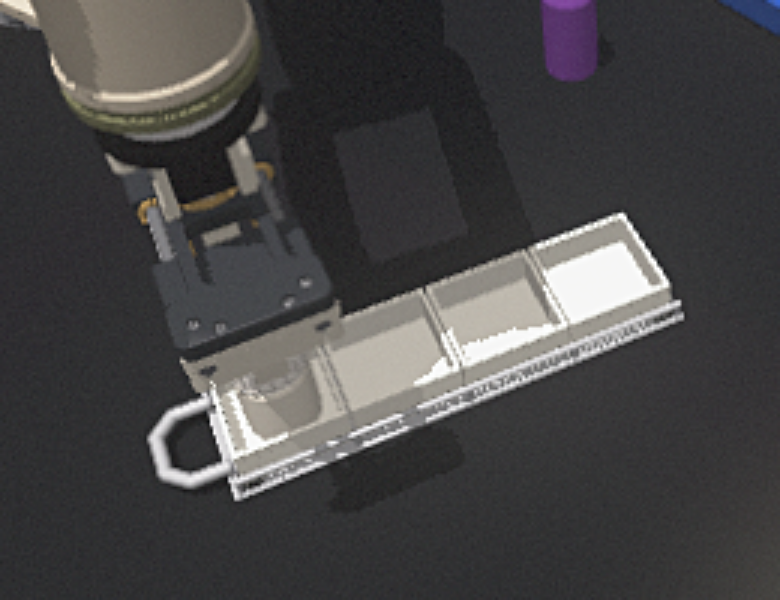

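drive_tool:
  increments:
    - [0.8, 0, 0, -0.03, 0, 0, 0]
    - [0.8, 0, 0, -0.06, 0, 0, 0]
    - [0.8, 0, 0, -0.08, 0, 0, 0]
    - [0.8, 0, 0, -0.08, 0, 0, 0]

```text
t: 7.27
tool_pos: [0.4613, -0.292, 0.0717]
orientation: [2.764, 1.493, 0.001]
force: [-0.0, 1.4, 3.3]
opening: 0.0421
```

drive_tool:
  increments:
    - [0.52, 0, 0, 0, 0, 0, 0]
    - [0.48, 0, 0, 0, 0, 0, 0]
    - [0.42, 0, 0, 0, 0, 0, 0]
    - [0.3, 0, 0, 0, 0, 0, 0]
    - [0.15, 0, 0, 0, 0, 0, 0]
    - [0, 0, 0, 0, 0, 0, 0]
    - [0, 0, 0, 0.3, 0, 0, 0]
    - [0, 0, 0, 1.2, 0, 0, 0]
    - [0, 0, 0, 2.4, 0, 0, 0]
    - [0, 0, 0, 3.6, 0, 0, 0]
    - [0, 0, 0, 4.8, 0, 0, 0]
    - [0, 0, 0, 5.2, 0, 0, 0]
    - [0, 0, 0, 5.2, 0, 0, 0]

```text
t: 8.35
tool_pos: [0.4629, -0.2934, 0.2057]
orientation: [2.758, 1.49, 0.004]
force: [-0.2, -0.2, -0.5]
opening: 0.0932
```

```bash
python3 w.py w6
```

```text
8.35 [ 0.4629 -0.2934  0.2057] tz [ 0.0056 -0.0043 -1.    ] yaw_y -0.579971875061617 q [-0.6585 -0.0136  1.6526 -0.      1.4955 -0.0785] F [-0.1795 -0.2147 -0.4697] op 0.09322826995303483
cam [ 0.5062 -0.2259  0.3772] tcp px [[329.4986 290.9497]]
```

View pics/w6.png

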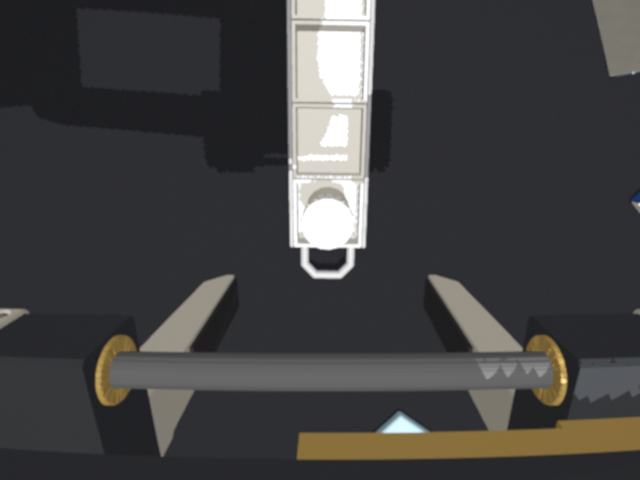

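drive_tool:
  increments:
    - [0, 0, 0.6, 0, 0, 0, 0.06]
    - [0, 0, 1.7, 0, 0, 0, 0.17]
    - [0, 0, 2.9, 0, 0, 0, 0.28]
    - [0, 0.05, 4.1, 0, 0, 0, 0.39]
    - [0, 0.1, 5.3, 0, 0, 0, 0.5]
    - [0, 0.1, 6.5, 0, 0, 0, 0.61]
    - [0, 0.1, 7.7, 0, 0, 0, 0.72]
    - [0, 0.15, 8.9, 0, 0, 0, 0.83]
    - [0, 0.15, 10.1, 0, 0, 0, 0.94]
    - [0, 0.15, 11.3, 0, 0, 0, 1.05]
    - [0, 0.2, 12.5, 0, 0, 0, 1.16]
    - [0, 0.2, 13.7, 0, 0, 0, 1.27]
    - [0, 0.25, 14.9, 0, 0, 0, 1.38]
    - [0, 0.25, 16.1, 0, 0, 0, 1.49]
    - [0, 0.3, 17.3, 0, 0, 0, 1.6]
    - [0, 0.3, 18.5, 0, 0, 0, 1.71]
    - [0, 0.35, 19.6, 0, 0, 0, 1.82]
    - [0, 0.35, 20.3, 0, 0, 0, 1.88]
    - [0, 0.35, 20.5, 0, 0, 0, 1.895]
    - [0, 0.35, 20.5, 0, 0, 0, 1.895]

```text
t: 10.07
tool_pos: [0.4685, 0.2211, 0.1989]
orientation: [-0.398, -3.113, 0.003]
force: [0.7, -1.3, 0.3]
opening: 0.0927
```

drive_tool:
  increments:
    - [0, 0, 0, 0, 0, 0, 0]
    - [0, 0, 0, 0, 0, 0, 0]

```text
t: 10.23
tool_pos: [0.4695, 0.2193, 0.2004]
orientation: [-0.404, -3.114, 0.002]
force: [-0.4, 0.0, -0.5]
opening: 0.093
```

```bash
python3 w.py w7; python3 wov.py w7 "[.517,-.207,-2.1506]"; python3 -c "
import cv2; im=cv2.imread('pics/w7.png'); cv2.imwrite('pics/w7c.png',cv2.resize(im[150:400,240:440],None,fx=2.4,fy=2.4,interpolation=2)[:600])"
```

```text
10.2333 [0.4695 0.2193 0.2004] tz [-0.0013 -0.0009 -1.    ] yaw_y 1.312592517617325 q [ 0.3383 -0.0838  1.7302 -0.0005  1.4967 -0.9742] F [-0.431   0.0212 -0.5183] op 0.09299679879128016
cam [0.3957 0.2408 0.372 ] tcp px [[327.3152 285.5441]]
```

View pics/w7_o.png

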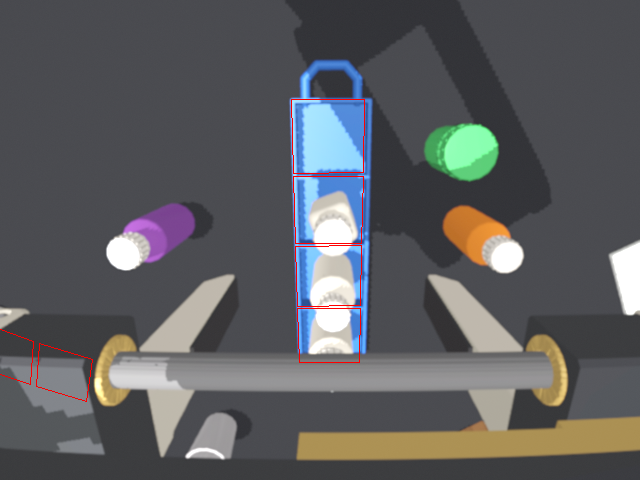

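View pics/w7c.png

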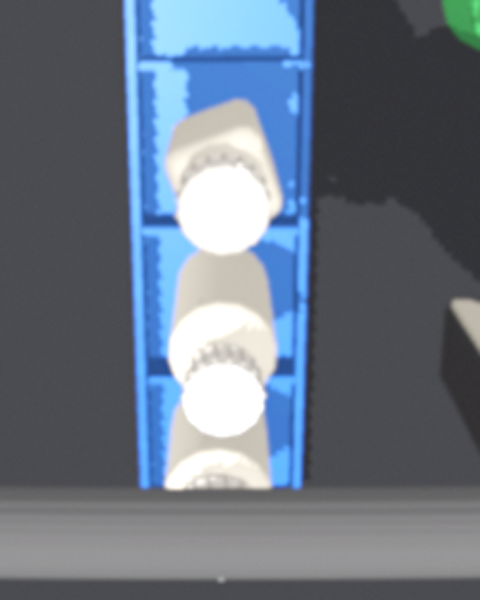

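Run:
```python
from h import *
d=np.load("w.npz")
for uv,z in (((332.5,237.5),.104),((332.5,316),.114)): print(unproj(d,[uv],z,d["W"])[0])
im=cv2.imread("pics/w7.png")
# overlay square hypotheses at body top z=.074
for a,col in ((1.315+.31,(0,0,255)),(1.315+.2,(0,255,0))):
    c,s=np.cos(a),np.sin(a);q=np.array([[1,1],[1,-1],[-1,-1],[-1,1]])*.018@np.array([[c,s],[-s,c]])+[.470,.2225]
    cv2.polylines(im,[proj(d,np.c_[q,np.full(4,.074)],d["W"]).astype(int)],True,col,1)
cv2.imwrite("pics/w7d.png",cv2.resize(im[180:270,290:380],None,fx=6,fy=6))
```

```text
[0.47336172 0.22133014 0.104     ]
[0.53307735 0.20569571 0.114     ]
```

View pics/w7d.png

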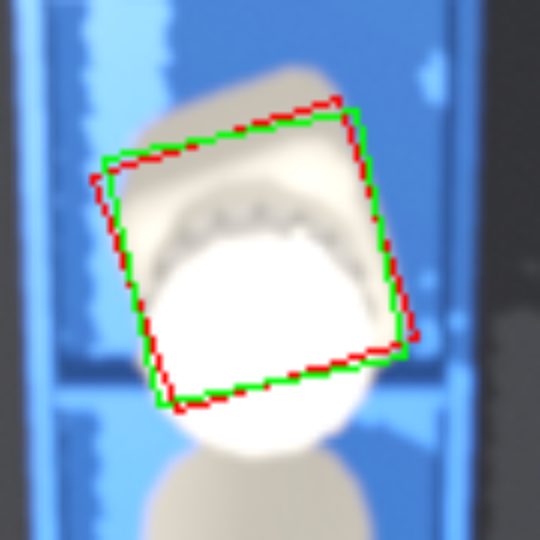

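drive_tool:
  increments:
    - [0, 0.1, 0, 0, 0, 0, 0.12]
    - [0, 0.1, 0, -0.5, 0, 0, 0.24]
    - [0, 0.1, 0, -1.4, 0, 0, 0.36]
    - [0, 0.1, 0, -2.4, 0, 0, 0.36]
    - [0, 0.1, 0, -3.4, 0, 0, 0.36]
    - [0, 0.1, 0, -4.4, 0, 0, 0.36]
    - [0, 0.1, 0, -5.1, 0, 0, 0.36]
    - [0, 0.1, 0, -5.4, 0, 0, 0.36]
    - [0, 0.1, 0, -5.42, 0, 0, 0.36]
    - [0.2, 0.1, 0, -5.42, 0, 0, 0.36]
    - [0.4, 0.1, 0, -5.42, 0, 0, 0.36]
    - [0.5, 0.1, 0, -5.42, 0, 0, 0.36]
    - [0.55, 0.1, 0, -5.42, 0, 0, 0.36]
    - [0.6, 0.1, 0, -5.42, 0, 0, 0.36]
    - [0.65, 0.1, 0, -5.42, 0, 0, 0.36]
    - [0.7, 0.1, 0, -5.42, 0, 0, 0.36]
    - [0.85, 0.1, 0, -5.42, 0, 0, 0.36]
    - [0.85, 0.1, 0, -5.42, 0, 0, 0.36]
    - [0.85, 0.1, 0, -5.42, 0, 0, 0.36]

```text
t: 11.87
tool_pos: [0.4723, 0.2205, 0.0658]
orientation: [0.164, -3.137, 0.0]
force: [0.7, 0.7, -0.6]
opening: 0.0353
```

```bash
python3 w.py w8
```

```text
11.8667 [0.4723 0.2205 0.0658] tz [-0. -0. -1.] yaw_y 1.6749827813930527 q [ 0.3384  0.0426  1.8605 -0.      1.2385 -1.3365] F [ 0.6948  0.6626 -0.6008] op 0.03527732189339558
cam [0.396  0.2138 0.2373] tcp px [[328.2891 284.6361]]
```

View pics/w8.png

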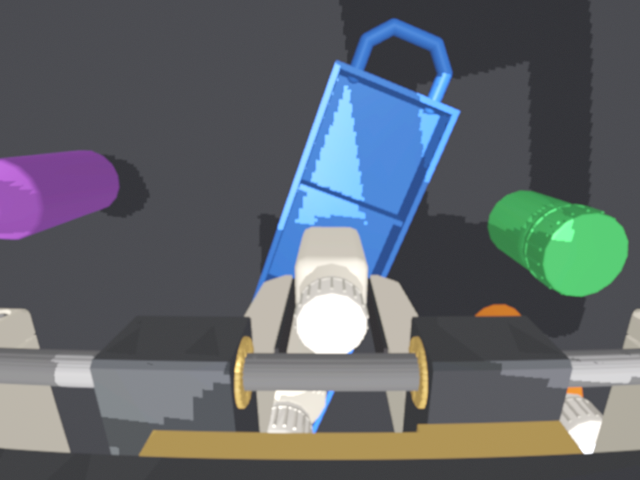

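drive_tool:
  increments:
    - [0.85, 0, 0, 0.4, 0, 0, 0]
    - [0.85, 0, 0, 1, 0, 0, 0]
    - [0.85, 0, 0, 1.8, 0, 0, 0]
    - [0.85, 0, 0, 2.6, 0, 0, 0]
    - [0.85, 0, 0, 3.4, 0, 0, 0]
    - [0.85, 0, 0, 4.2, 0, 0, 0]
    - [0.85, 0, 0, 5, 0, 0, 0]
    - [0.85, 0, 0, 5.2, 0, 0, 0]
    - [0.85, 0, -0.1, 5.2, 0, 0, -0.05]
    - [0.85, 0, -0.4, 5.2, 0, 0, -0.13]
    - [0.85, 0.05, -1.2, 5.2, 0, 0, -0.24]
    - [0.85, 0.1, -2.2, 5.2, 0, 0, -0.35]
    - [0.85, 0.15, -3.3, 5.2, 0, 0, -0.46]
    - [0.85, 0.2, -4.4, 5.2, 0, 0, -0.57]
    - [0.85, 0.25, -5.5, 5.2, 0, 0, -0.68]
    - [0.85, 0.3, -6.6, 5.2, 0, 0, -0.79]
    - [0.85, 0.4, -7.7, 5.2, 0, 0, -0.9]
    - [0.85, 0.45, -8.8, 5.2, 0, 0, -1.01]
    - [0.85, 0.5, -9.9, 5.2, 0, 0, -1.12]
    - [0.85, 0.55, -11, 5.2, 0, 0, -1.23]

```text
t: 13.58
tool_pos: [0.4856, -0.0557, 0.1953]
orientation: [-1.683, -2.652, 0.0]
force: [0.4, 0.8, -2.0]
opening: 0.0356
```

```bash
python3 w.py w9
```

```text
13.5833 [ 0.4856 -0.0557  0.1953] tz [-0.0006  0.0002 -1.    ] yaw_y 0.4395938919343588 q [-0.2193 -0.1649  1.8138  0.      1.4933 -0.6589] F [ 0.3559  0.8139 -1.9777] op 0.03555928657103334
cam [0.4539 0.0164 0.3668] tcp px [[326.8169 288.5023]]
```

View pics/w9.png

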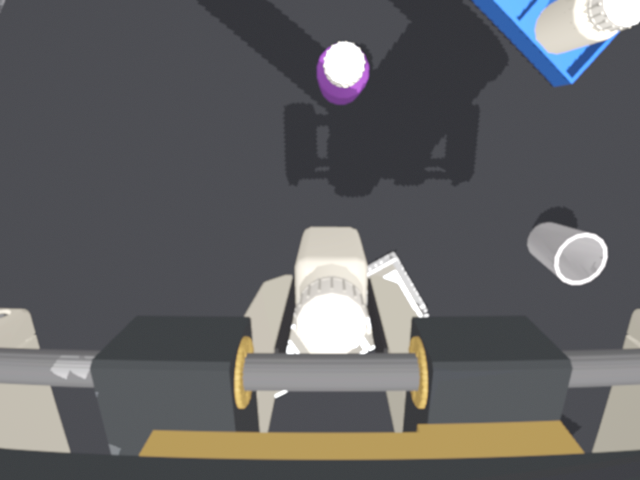

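drive_tool:
  increments:
    - [0.85, 0.05, -0.9, 0, 0, 0, -0.11]
    - [0.85, 0.1, -1.8, 0, 0, 0, -0.22]
    - [0.85, 0.15, -2.7, 0, 0, 0, -0.33]
    - [0.85, 0.2, -3.6, 0, 0, 0, -0.44]
    - [0.85, 0.3, -4.5, 0, 0, 0, -0.55]
    - [0.85, 0.35, -5.4, 0, 0, 0, -0.66]
    - [0.85, 0.4, -6.2, 0, 0, 0, -0.77]
    - [0.85, 0.45, -6.8, 0, 0, 0, -0.88]
    - [0.85, 0.48, -7.15, 0, 0, 0, -0.98]
    - [0.85, 0.48, -7.24, 0, 0, 0, -1.025]
    - [0.85, 0.48, -7.24, 0, 0, 0, -1.025]
    - [0.85, 0.48, -7.24, -0.3, 0, 0, -1.025]
    - [0.85, 0.48, -7.24, -1, 0, 0, -1.025]
    - [0.85, 0.48, -7.24, -1.8, 0, 0, -1.025]
    - [0.85, 0.48, -7.24, -2.2, 0, 0, -1.025]
    - [0.85, 0.48, -7.24, -2.2, 0, 0, -1.025]

```text
t: 14.97
tool_pos: [0.496, -0.2337, 0.1371]
orientation: [-2.758, -1.494, 0.005]
force: [0.3, -0.1, -1.5]
opening: 0.0353
```

```bash
python3 w.py w10;python3 wov.py w10 "[.517,-.207,-2.1506]"
```

```text
14.9667 [ 0.496  -0.2337  0.1371] tz [-0.0051  0.0031 -1.    ] yaw_y -0.5779824798377672 q [-0.5339  0.0466  1.7188  0.0001  1.3822  0.0441] F [ 0.3436 -0.1164 -1.542 ] op 0.03525540204008866
cam [ 0.5411 -0.1674  0.3086] tcp px [[329.5077 290.938 ]]
```

View pics/w10_o.png

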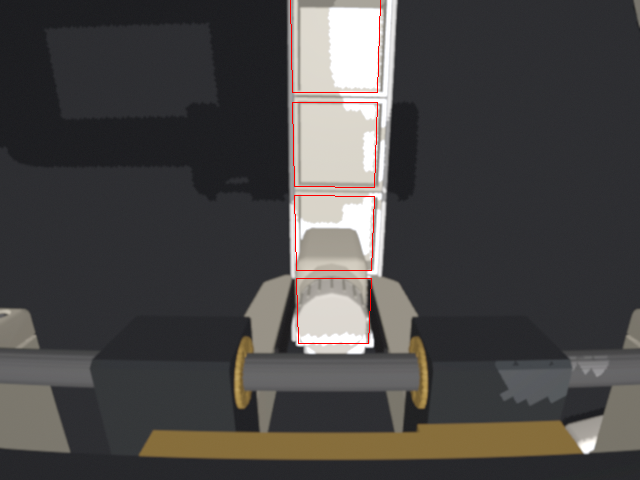

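drive_tool:
  increments:
    - [0.85, 0, 0, -0.4, 0, 0, 0]
    - [0.85, 0, 0, -1, 0, 0, 0]
    - [0.85, 0, 0, -1.7, 0, 0, 0]
    - [0.85, 0, 0, -2.3, 0, 0, 0]
    - [0.85, 0, 0, -2.6, 0, 0, 0]
    - [0.85, 0, 0, -2.75, 0, 0, 0]
    - [0.85, 0, 0, -2.82, 0, 0, 0]
    - [0.85, 0, 0, -2.88, 0, 0, 0]
    - [0.85, 0, 0, -2.9, 0, 0, 0]
    - [0.85, 0, 0, -2.9, 0, 0, 0]

```text
t: 15.85
tool_pos: [0.4986, -0.2358, 0.0692]
orientation: [2.763, 1.493, 0.001]
force: [-0.8, 0.5, -0.7]
opening: 0.0354
```

```bash
python3 w.py w11
```

```text
15.85 [ 0.4986 -0.2358  0.0692] tz [ 0.0012 -0.0007 -1.    ] yaw_y -0.5798933800631039 q [-0.5347  0.1169  1.7753  0.      1.248   0.0452] F [-0.7769  0.4501 -0.6649] op 0.03543367925000796
cam [ 0.5427 -0.1689  0.2407] tcp px [[329.5059 290.9467]]
```

View pics/w11.png

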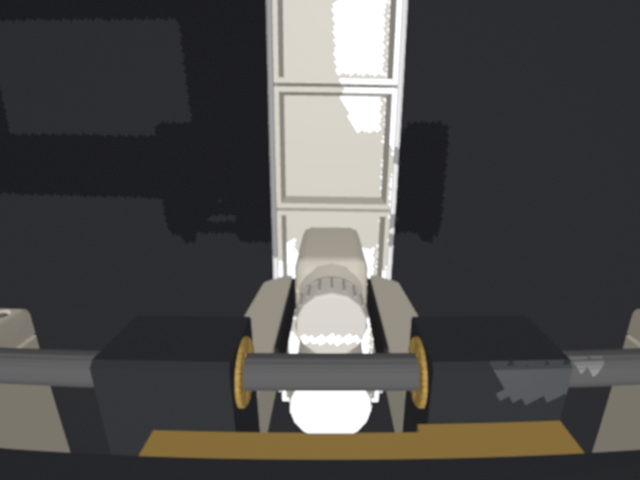

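Two cups remain ahead (dividers at v≈85, 207), so this is cup 2, with the jar behind at (330,405). Lower the rest and release.

drive_tool:
  increments:
    - [0.85, 0, 0, -0.04, 0, 0, 0]
    - [0.85, 0, 0, -0.08, 0, 0, 0]
    - [0.85, 0, 0, -0.1, 0, 0, 0]
    - [0.85, 0, 0, -0.12, 0, 0, 0]
    - [0.85, 0, 0, -0.12, 0, 0, 0]

```text
t: 16.32
tool_pos: [0.4982, -0.2355, 0.0658]
orientation: [2.764, 1.493, 0.0]
force: [-1.3, 0.6, 3.2]
opening: 0.0357
```

drive_tool:
  increments:
    - [0.6, 0, 0, 0, 0, 0, 0]
    - [0.56, 0, 0, 0, 0, 0, 0]
    - [0.5, 0, 0, 0, 0, 0, 0]
    - [0.4, 0, 0, 0, 0, 0, 0]
    - [0.2, 0, 0, 0, 0, 0, 0]
    - [0, 0, 0, 0, 0, 0, 0]
    - [0, 0, 0, 0.3, 0, 0, 0]
    - [0, 0, 0, 1.2, 0, 0, 0]
    - [0, 0, 0, 2.4, 0, 0, 0]
    - [0, 0, 0, 3.6, 0, 0, 0]
    - [0, 0, 0, 4.8, 0, 0, 0]
    - [0, 0, 0, 5.4, 0, 0, 0]
    - [0, 0, 0, 5.4, 0, 0, 0]

```text
t: 17.4
tool_pos: [0.5005, -0.2368, 0.2063]
orientation: [2.757, 1.49, 0.007]
force: [0.6, 0.3, 0.3]
opening: 0.0929
```

```bash
python3 w.py w12
```

```text
17.4 [ 0.5005 -0.2368  0.2063] tz [ 0.0074 -0.0044 -1.    ] yaw_y -0.5799378052071653 q [-0.5346 -0.      1.6381  0.      1.4949  0.0453] F [0.6248 0.3197 0.252 ] op 0.09294796699807557
cam [ 0.5435 -0.1693  0.3778] tcp px [[329.497  290.9536]]
```

View pics/w12.png

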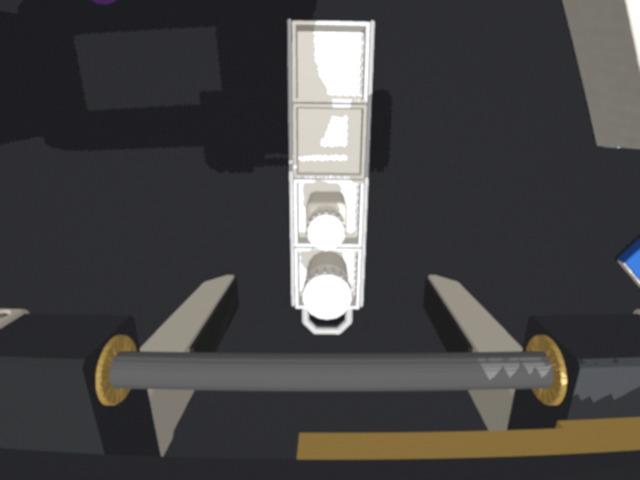

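drive_tool:
  increments:
    - [0, 0.05, 0.5, 0, 0, 0, 0.06]
    - [0, 0.1, 1.4, 0, 0, 0, 0.17]
    - [0, 0.2, 2.5, 0, 0, 0, 0.28]
    - [0, 0.3, 3.6, 0, 0, 0, 0.39]
    - [0, 0.35, 4.7, 0, 0, 0, 0.5]
    - [0, 0.45, 5.8, 0, 0, 0, 0.61]
    - [0, 0.5, 6.9, 0, 0, 0, 0.72]
    - [0, 0.6, 8, 0, 0, 0, 0.83]
    - [0, 0.7, 9.1, 0, 0, 0, 0.94]
    - [0, 0.8, 10.2, 0, 0, 0, 1.05]
    - [0, 0.85, 11.3, 0, 0, 0, 1.16]
    - [0, 0.95, 12.4, 0, 0, 0, 1.27]
    - [0, 1.05, 13.5, 0, 0, 0, 1.38]
    - [0, 1.1, 14.6, 0, 0, 0, 1.49]
    - [0, 1.2, 15.7, 0, 0, 0, 1.6]
    - [0, 1.25, 16.6, 0, 0, 0, 1.71]
    - [0, 1.3, 17.2, 0, 0, 0, 1.82]
    - [0, 1.35, 17.5, 0, 0, 0, 1.88]
    - [0, 1.35, 17.56, 0, 0, 0, 1.895]
    - [0, 1.35, 17.56, 0, 0, 0, 1.895]

```text
t: 19.12
tool_pos: [0.5309, 0.2036, 0.1987]
orientation: [-0.4, -3.114, 0.002]
force: [-0.4, 0.0, -0.3]
opening: 0.0928
```

drive_tool:
  increments:
    - [0, 0, 0, 0, 0, 0, 0]
    - [0, 0, 0, 0, 0, 0, 0]
    - [0, 0, 0, 0, 0, 0, 0]

```text
t: 19.37
tool_pos: [0.5318, 0.2028, 0.2002]
orientation: [-0.404, -3.115, 0.0]
force: [-0.2, -0.1, 0.6]
opening: 0.0927
```

```bash
python3 w.py w13;python3 wov.py w13 "[.517,-.207,-2.1506]"
```

```text
19.3667 [0.5318 0.2028 0.2002] tz [-0.0002 -0.0002 -1.    ] yaw_y 1.312891778082553 q [ 0.2743  0.0541  1.5942 -0.0001  1.4936 -1.0386] F [-0.1625 -0.15    0.578 ] op 0.09266799025584758
cam [0.4577 0.2241 0.3716] tcp px [[327.3143 285.5447]]
```

View pics/w13_o.png

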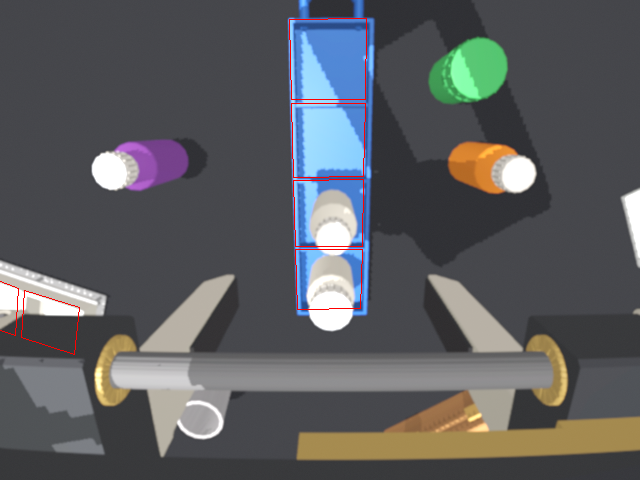

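Run:
```python
from h import *
d=np.load("w.npz")
for uv,z in (((333,237),.114),((331,309),.094)): print(unproj(d,[uv],z,d["W"])[0])
```

```text
[0.5324607  0.20605883 0.114     ]
[0.59927271 0.18701194 0.094     ]
```

drive_tool:
  increments:
    - [0, 0.03, 0, -0.5, 0, 0, 0]
    - [0, 0.03, 0, -1.4, 0, 0, 0]
    - [0, 0.03, 0, -2.4, 0, 0, 0]
    - [0, 0.03, 0, -3.4, 0, 0, 0]
    - [0, 0.03, 0, -4.4, 0, 0, 0]
    - [0, 0.03, 0, -5.1, 0, 0, 0]
    - [0, 0.03, 0, -5.3, 0, 0, 0]
    - [0, 0.03, 0, -5.3, 0, 0, 0]
    - [0, 0.03, 0, -5.3, 0, 0, 0]
    - [0.2, 0.03, 0, -5.3, 0, 0, 0]
    - [0.4, 0.03, 0, -5.3, 0, 0, 0]
    - [0.5, 0.03, 0, -5.3, 0, 0, 0]
    - [0.55, 0.03, 0, -5.3, 0, 0, 0]
    - [0.6, 0.03, 0, -5.3, 0, 0, 0]
    - [0.65, 0.03, 0, -5.3, 0, 0, 0]
    - [0.8, 0.03, 0, -5.3, 0, 0, 0]
    - [0.8, 0.03, 0, -5.3, 0, 0, 0]
    - [0.8, 0.03, 0, -5.3, 0, 0, 0]

```text
t: 20.92
tool_pos: [0.5325, 0.2035, 0.0678]
orientation: [-0.401, -3.116, -0.0]
force: [-1.0, 1.0, 1.1]
opening: 0.0388
```

```bash
python3 w.py w14
```

```text
20.9167 [0.5325 0.2035 0.0678] tz [-0.0001  0.     -1.    ] yaw_y 1.3149577809034823 q [ 0.2751  0.1678  1.7219  0.      1.252  -1.0398] F [-0.9605  0.9625  1.1236] op 0.03881840807530204
cam [0.4584 0.2247 0.2393] tcp px [[327.3184 285.539 ]]
```

View pics/w14.png

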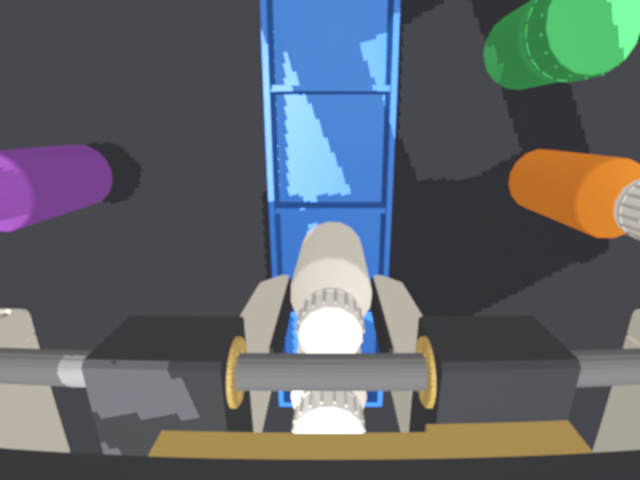

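drive_tool:
  increments:
    - [0.8, 0, 0, 0.4, 0, 0, 0]
    - [0.8, 0, 0, 1, 0, 0, 0]
    - [0.8, 0, 0, 1.8, 0, 0, 0]
    - [0.8, 0, 0, 2.6, 0, 0, 0]
    - [0.8, 0, 0, 3.4, 0, 0, 0]
    - [0.8, 0, 0, 4.2, 0, 0, 0]
    - [0.8, 0, 0, 5, 0, 0, 0]
    - [0.8, 0, 0, 5.4, 0, 0, 0]
    - [0.8, 0, -0.1, 5.4, 0, 0, -0.05]
    - [0.8, 0, -0.4, 5.4, 0, 0, -0.13]
    - [0.8, 0, -1.2, 5.4, 0, 0, -0.24]
    - [0.8, 0, -2.2, 5.4, 0, 0, -0.35]
    - [0.8, 0.05, -3.2, 5.4, 0, 0, -0.46]
    - [0.8, 0.05, -4.2, 5.4, 0, 0, -0.57]
    - [0.8, 0.05, -5.2, 5.4, 0, 0, -0.68]
    - [0.8, 0.05, -6.2, 5.4, 0, 0, -0.79]
    - [0.8, 0.05, -7.2, 5.4, 0, 0, -0.9]
    - [0.8, 0.1, -8.2, 5.4, 0, 0, -1]
    - [0.8, 0.1, -9.2, 5.4, 0, 0, -1.1]
    - [0.8, 0.1, -10.2, 5.4, 0, 0, -1.2]

```text
t: 22.63
tool_pos: [0.5347, -0.0527, 0.2027]
orientation: [-2.096, -2.34, 0.0]
force: [1.2, -0.2, -1.0]
opening: 0.0389
```

drive_tool:
  increments:
    - [0.8, 0, -1, 0, 0, 0, -0.11]
    - [0.8, 0, -2, 0, 0, 0, -0.22]
    - [0.8, 0, -3, 0, 0, 0, -0.33]
    - [0.8, 0, -3.9, 0, 0, 0, -0.44]
    - [0.8, 0, -4.6, 0, 0, 0, -0.55]
    - [0.8, 0.02, -5, 0, 0, 0, -0.65]
    - [0.8, 0.02, -5.08, 0, 0, 0, -0.695]
    - [0.8, 0.02, -5.08, 0, 0, 0, -0.695]
    - [0.8, 0.02, -5.08, 0, 0, 0, -0.695]
    - [0.8, 0.02, -5.08, -0.4, 0, 0, -0.695]
    - [0.8, 0.02, -5.08, -1.2, 0, 0, -0.695]
    - [0.8, 0.02, -5.08, -2, 0, 0, -0.695]
    - [0.8, 0.02, -5.08, -2.4, 0, 0, -0.695]
    - [0.8, 0.02, -5.08, -2.4, 0, 0, -0.695]

```text
t: 23.8
tool_pos: [0.5334, -0.177, 0.139]
orientation: [-2.759, -1.493, 0.006]
force: [0.6, 0.5, -1.2]
opening: 0.0383
```

```bash
python3 w.py w15;python3 wov.py w15 "[.517,-.207,-2.1506]"
```

```text
23.8 [ 0.5334 -0.177   0.139 ] tz [-0.0055  0.0025 -1.    ] yaw_y -0.5784045112202844 q [-0.4117  0.0815  1.6787  0.0001  1.3874  0.1667] F [ 0.6441  0.4777 -1.2191] op 0.038314234271260524
cam [ 0.5785 -0.1106  0.3104] tcp px [[329.509  290.9363]]
```

View pics/w15_o.png

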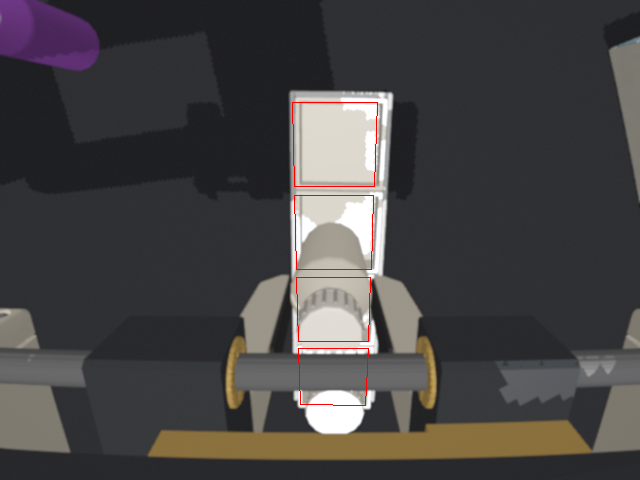

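drive_tool:
  increments:
    - [0.8, 0, 0, -0.4, 0, 0, 0]
    - [0.8, 0, 0, -1, 0, 0, 0]
    - [0.8, 0, 0, -1.7, 0, 0, 0]
    - [0.8, 0, 0, -2.3, 0, 0, 0]
    - [0.8, 0, 0, -2.6, 0, 0, 0]
    - [0.8, 0, 0, -2.75, 0, 0, 0]
    - [0.8, 0, 0, -2.82, 0, 0, 0]
    - [0.8, 0, 0, -2.88, 0, 0, 0]
    - [0.8, 0, 0, -2.9, 0, 0, 0]
    - [0.8, 0, 0, -2.92, 0, 0, 0]
    - [0.8, 0, 0, -2.92, 0, 0, 0]

```text
t: 24.77
tool_pos: [0.536, -0.1786, 0.0705]
orientation: [2.763, 1.493, 0.001]
force: [0.6, -0.1, -2.0]
opening: 0.0389
```

```bash
python3 w.py w16
```

```text
24.7667 [ 0.536  -0.1786  0.0705] tz [ 0.001  -0.0004 -1.    ] yaw_y -0.579983674286585 q [-0.4125  0.1503  1.7359  0.      1.2542  0.1675] F [ 0.5832 -0.1458 -1.9949] op 0.038911863624899075
cam [ 0.5801 -0.1118  0.242 ] tcp px [[329.5064 290.9469]]
```

View pics/w16.png

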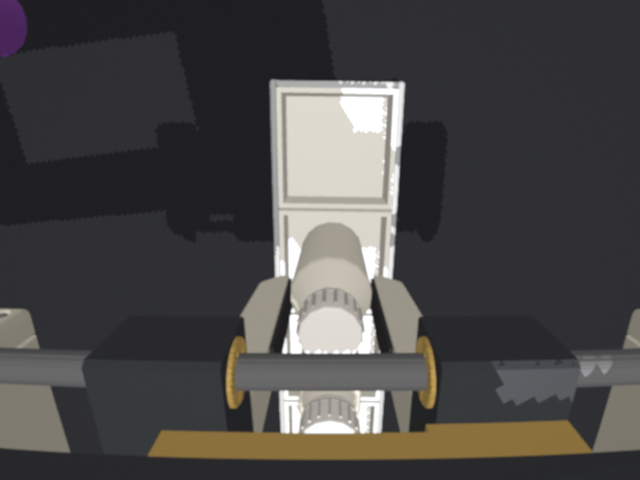

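drive_tool:
  increments:
    - [0.8, 0, 0, -0.03, 0, 0, 0]
    - [0.8, 0, 0, -0.06, 0, 0, 0]
    - [0.8, 0, 0, -0.09, 0, 0, 0]
    - [0.8, 0, 0, -0.1, 0, 0, 0]
    - [0.8, 0, 0, -0.1, 0, 0, 0]

```text
t: 25.23
tool_pos: [0.5358, -0.1786, 0.0677]
orientation: [2.764, 1.493, 0.001]
force: [-0.8, -0.4, 3.4]
opening: 0.0389
```

drive_tool:
  increments:
    - [0.57, 0, 0, 0, 0, 0, 0]
    - [0.53, 0, 0, 0, 0, 0, 0]
    - [0.47, 0, 0, 0, 0, 0, 0]
    - [0.35, 0, 0, 0, 0, 0, 0]
    - [0.2, 0, 0, 0, 0, 0, 0]
    - [0, 0, 0, 0, 0, 0, 0]
    - [0, 0, 0, 0.3, 0, 0, 0]
    - [0, 0, 0, 1.2, 0, 0, 0]
    - [0, 0, 0, 2.4, 0, 0, 0]
    - [0, 0, 0, 3.6, 0, 0, 0]
    - [0, 0, 0, 4.8, 0, 0, 0]
    - [0, 0, 0, 5.3, 0, 0, 0]
    - [0, 0, 0, 5.3, 0, 0, 0]

```text
t: 26.32
tool_pos: [0.5379, -0.1795, 0.2048]
orientation: [2.758, 1.491, 0.007]
force: [0.6, -0.2, 0.4]
opening: 0.0926
```

```bash
python3 w.py w17
```

```text
26.3167 [ 0.5379 -0.1795  0.2048] tz [ 0.0071 -0.0031 -1.    ] yaw_y -0.5799512273395507 q [-0.4124  0.0378  1.6025 -0.      1.4936  0.1675] F [ 0.598  -0.1559  0.3763] op 0.09259540279610608
cam [ 0.581  -0.1122  0.3764] tcp px [[329.4985 290.9552]]
```

View pics/w17.png

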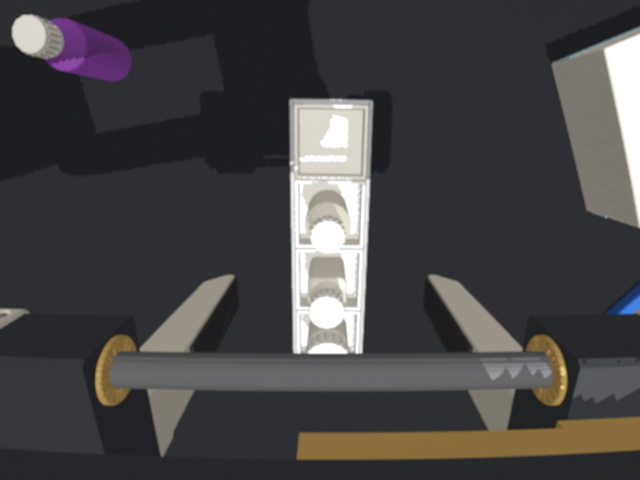

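drive_tool:
  increments:
    - [0, 0.1, 0.5, 0, 0, 0, 0.06]
    - [0, 0.25, 1.3, 0, 0, 0, 0.17]
    - [0, 0.4, 2.2, 0, 0, 0, 0.28]
    - [0, 0.55, 3.1, 0, 0, 0, 0.39]
    - [0, 0.7, 4, 0, 0, 0, 0.5]
    - [0, 0.85, 4.9, 0, 0, 0, 0.61]
    - [0, 1, 5.8, 0, 0, 0, 0.72]
    - [0, 1.15, 6.7, 0, 0, 0, 0.83]
    - [0, 1.3, 7.6, 0, 0, 0, 0.94]
    - [0, 1.45, 8.5, 0, 0, 0, 1.05]
    - [0, 1.6, 9.4, 0, 0, 0, 1.16]
    - [0, 1.75, 10.3, 0, 0, 0, 1.27]
    - [0, 1.95, 11.2, 0, 0, 0, 1.38]
    - [0, 2.1, 12.1, 0, 0, 0, 1.49]
    - [0, 2.25, 13, 0, 0, 0, 1.6]
    - [0, 2.35, 13.7, 0, 0, 0, 1.71]
    - [0, 2.45, 14.2, 0, 0, 0, 1.82]
    - [0, 2.53, 14.45, 0, 0, 0, 1.88]
    - [0, 2.53, 14.52, 0, 0, 0, 1.895]
    - [0, 2.53, 14.52, 0, 0, 0, 1.895]

```text
t: 28.03
tool_pos: [0.5977, 0.1847, 0.1973]
orientation: [-0.4, -3.113, 0.002]
force: [0.6, -0.9, -0.0]
opening: 0.0931
```

drive_tool:
  increments:
    - [0, 0, 0, 0, 0, 0, 0]
    - [0, 0, 0, 0, 0, 0, 0]
    - [0, 0, 0, 0, 0, 0, 0]

```text
t: 28.28
tool_pos: [0.5987, 0.1838, 0.1996]
orientation: [-0.404, -3.115, 0.0]
force: [0.0, -0.3, 0.4]
opening: 0.093
```

```bash
python3 w.py w18;python3 wov.py w18 "[.517,-.207,-2.1506]"
```

```text
28.2833 [0.5987 0.1838 0.1996] tz [-0.0003 -0.0002 -1.    ] yaw_y 1.3130797574536555 q [ 0.2161  0.2077  1.4281 -0.0001  1.5061 -1.0969] F [ 0.0293 -0.2601  0.3542] op 0.09303100611233196
cam [0.5247 0.2052 0.3711] tcp px [[327.3148 285.5441]]
```

View pics/w18_o.png

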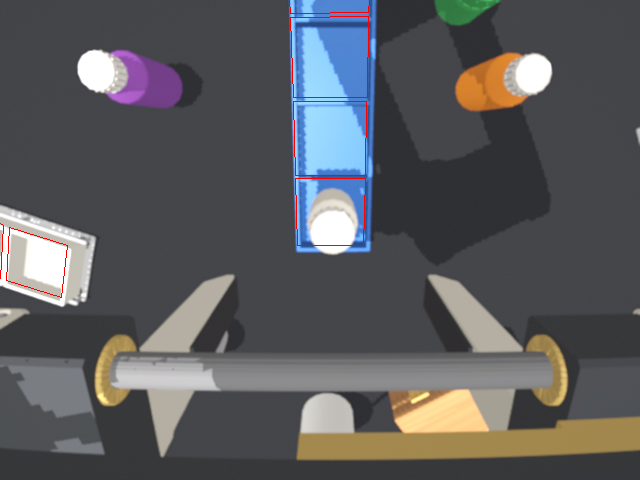

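Run:
```python
from h import *
d=np.load("w.npz")
print(unproj(d,[(333,231)],.094,d["W"])[0])
```

```text
[0.60023085 0.18701406 0.094     ]
```

drive_tool:
  increments:
    - [0, 0.03, 0, -0.5, 0, 0, 0]
    - [0, 0.03, 0, -1.4, 0, 0, 0]
    - [0, 0.03, 0, -2.4, 0, 0, 0]
    - [0, 0.03, 0, -3.4, 0, 0, 0]
    - [0, 0.03, 0, -4.4, 0, 0, 0]
    - [0, 0.03, 0, -5.1, 0, 0, 0]
    - [0, 0.03, 0, -5.4, 0, 0, 0]
    - [0, 0.03, 0, -5.44, 0, 0, 0]
    - [0, 0.03, 0, -5.44, 0, 0, 0]
    - [0.2, 0.03, 0, -5.44, 0, 0, 0]
    - [0.35, 0.03, 0, -5.44, 0, 0, 0]
    - [0.45, 0.03, 0, -5.44, 0, 0, 0]
    - [0.5, 0.03, 0, -5.44, 0, 0, 0]
    - [0.55, 0.03, 0, -5.44, 0, 0, 0]
    - [0.6, 0.03, 0, -5.44, 0, 0, 0]
    - [0.8, 0.03, 0, -5.44, 0, 0, 0]
    - [0.8, 0.03, 0, -5.44, 0, 0, 0]
    - [0.8, 0.03, 0, -5.44, 0, 0, 0]

```text
t: 29.83
tool_pos: [0.5995, 0.1846, 0.0638]
orientation: [-0.401, -3.116, -0.0]
force: [0.5, 0.9, 1.1]
opening: 0.0382
```

```bash
python3 w.py w19
```

```text
29.8333 [0.5995 0.1846 0.0638] tz [-0.0001  0.0001 -1.    ] yaw_y 1.3150052372690355 q [ 0.2169  0.3166  1.555   0.0001  1.2701 -1.0981] F [0.4829 0.8704 1.0524] op 0.038212603441608706
cam [0.5254 0.2057 0.2353] tcp px [[327.3184 285.539 ]]
```

View pics/w19.png

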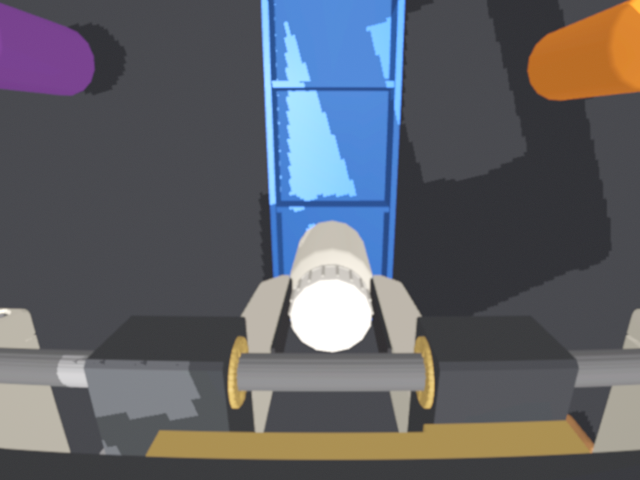

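Run:
```python
from h import *
from plant import robot
d=np.load("w.npz")
a=np.linspace(0,6.28,40)
im=cv2.imread("pics/w19.png")
for r,z,col in ((.018,.094,(0,0,255)),(.022,.066,(0,200,0)),(.022,.008,(255,0,255))):
    P=np.c_[.5998+r*np.cos(a),.1858+r*np.sin(a),np.full(40,z)]
    cv2.polylines(im,[proj(d,P,d["W"]).astype(int)],True,col,1)
c=robot.read_camera("scene")["image"][:,:,::-1]
o=np.hstack([cv2.resize(im[190:380,230:430],(400,380)),cv2.resize(c[120:240,300:430],(400,380))])
cv2.imwrite("pics/w19b.png",o)
```

```text
(no output)
```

View pics/w19b.png

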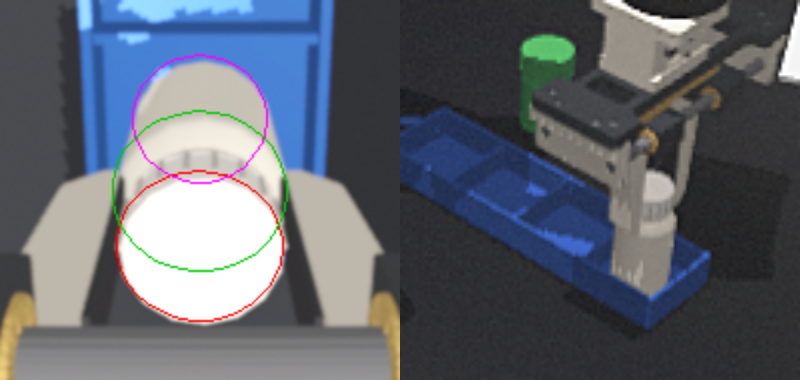

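drive_tool:
  increments:
    - [0.8, 0, 0, 0.2, 0, 0, 0]
    - [0.8, 0, 0, 0.5, 0, 0, 0]
    - [0.8, 0, 0, 1, 0, 0, 0]
    - [0.8, 0, 0, 1.6, 0, 0, 0]
    - [0.8, 0, 0, 2, 0, 0, 0]
    - [0.8, 0, 0, 2, 0, 0, 0]

```text
t: 30.43
tool_pos: [0.6018, 0.185, 0.1181]
orientation: [0.4, 3.11, 0.003]
force: [1.2, 0.1, -0.6]
opening: 0.0352
```

```bash
python3 w.py w20
python3 - <<'E'
from h import *
from plant import robot
im=cv2.imread("pics/w20.png")
c=robot.read_camera("scene")["image"][:,:,::-1]
cv2.imwrite("pics/w20b.png",np.hstack([cv2.resize(im[190:380,230:430],(400,380)),cv2.resize(c[120:240,300:430],(400,380))]))
E
```

```text
30.4333 [0.6018 0.185  0.1181] tz [ 0.0057  0.0012 -1.    ] yaw_y 1.3149808914760404 q [ 0.2169  0.2642  1.5137 -0.      1.3579 -1.0981] F [ 1.1761  0.0684 -0.5995] op 0.03520279629739749
cam [0.5267 0.206  0.2891] tcp px [[327.3125 285.5425]]
```

View pics/w20b.png

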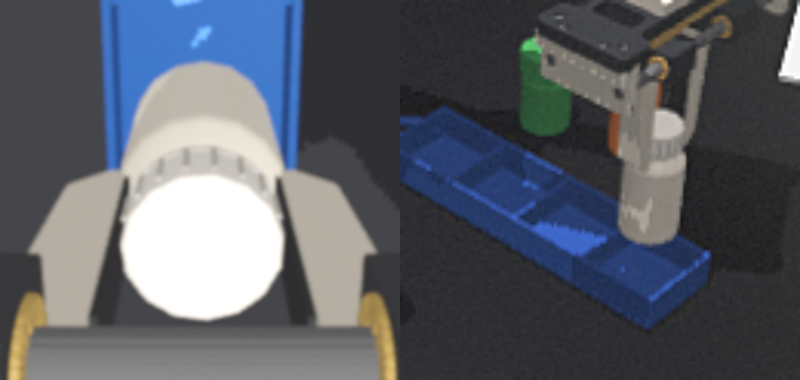

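Run:
```python
from h import *
from plant import robot
c=robot.read_camera("scene"); print(robot.read_state()["t"],robot.read_state()["opening"],robot.read_state()["tool_pos"])
for z in (.094,.12,.13,.14,.148): print(z,proj(c,[[.6,.1845,z]]))
for z in (.066,.09,.1,.11,.12): print("tip",z,proj(c,[[.6-.25*.02,.1845-.97*.02,z]]))
im=c["image"][:,:,::-1]
cv2.imwrite("pics/s20.png",cv2.resize(im[130:220,340:430],None,fx=6.6,fy=6.6,interpolation=2))
```

```text
30.5833 0.0354968620129255 [0.59947515 0.18448735 0.11373173]
0.094 [[381.15150222 177.74995833]]
0.12 [[382.31671065 167.85670589]]
0.13 [[382.77587767 163.95245838]]
0.14 [[383.24133722 159.9914131 ]]
0.148 [[383.61831482 156.78090633]]
tip 0.066 [[374.3142212  192.06593415]]
tip 0.09 [[375.26415566 183.27276267]]
tip 0.1 [[375.66913226 179.51917303]]
tip 0.11 [[376.07965293 175.71120408]]
tip 0.12 [[376.49582271 171.84774624]]
```

View pics/s20.png

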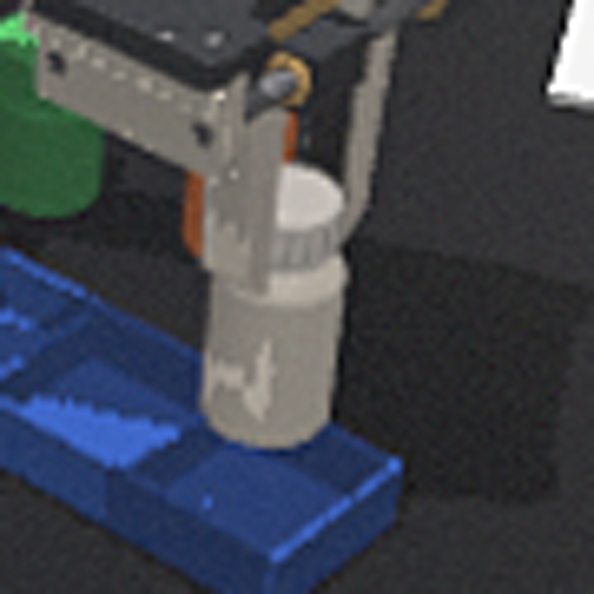

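Run:
```python
from h import *
from plant import robot
print(robot.tip_extent, [a for a in dir(robot) if a[0]!='_'])
c=robot.read_camera("scene"); s=robot.read_state(); print(s["t"],s["opening"],s["tool_pos"])
im=np.ascontiguousarray(c["image"][:,:,::-1])[130:220,340:430]
im=cv2.resize(im,None,fx=6.6,fy=6.6,interpolation=2)
j=np.array([np.cos(1.315),np.sin(1.315)]);r=np.array([j[1],-j[0]])
for zo,col in ((-.025,(0,0,255)),(-.006,(0,255,255)),(0,(0,255,0))):
    P=[[*(s["tool_pos"][:2]-j*a+r*b),s["tool_pos"][2]+zo] for a,b in ((.018,-.0075),(.018,.0075),(.03,.0075),(.03,-.0075))]
    q=((proj(c,P)-[340,130]+.5)*6.6).astype(int); cv2.polylines(im,[q],True,col,1)
cv2.imwrite("pics/s21.png",im)
```

```text
0.025 ['IKError', 'close_job', 'read_camera', 'read_state', 'tip_extent']
30.6333 0.03553714300236281 [0.59904458 0.18440037 0.11305718]
```

View pics/s21.png

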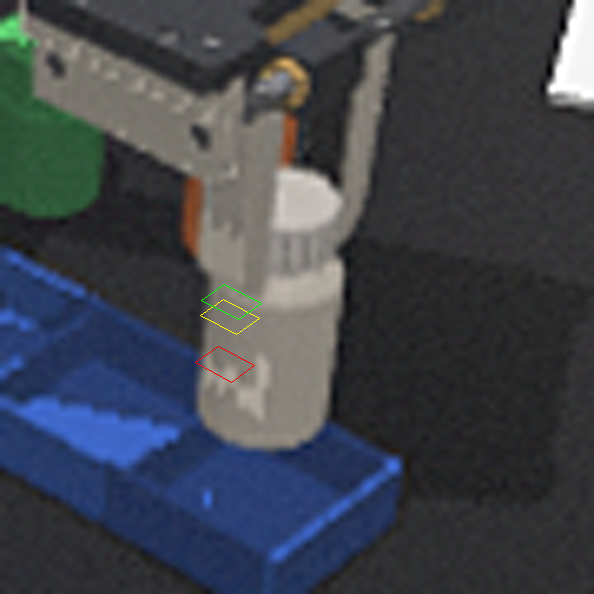

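drive_tool:
  increments:
    - [0.8, 0, 0, 0.3, 0, 0, 0]
    - [0.8, 0, 0, 0.8, 0, 0, 0]
    - [0.8, 0, 0, 1.4, 0, 0, 0]
    - [0.8, 0, 0, 1.8, 0, 0, 0]
    - [0.8, 0, -0.1, 2, 0, 0, -0.03]
    - [0.8, 0, -0.4, 2, 0, 0, -0.08]
    - [0.8, 0, -0.9, 2, 0, 0, -0.16]
    - [0.8, -0.1, -1.5, 2, 0, 0, -0.25]
    - [0.8, -0.15, -2.1, 2, 0, 0, -0.34]
    - [0.8, -0.2, -2.7, 2, 0, 0, -0.43]
    - [0.8, -0.25, -3.3, 2, 0, 0, -0.52]
    - [0.8, -0.3, -3.9, 2, 0, 0, -0.61]
    - [0.8, -0.35, -4.5, 2, 0, 0, -0.7]
    - [0.8, -0.45, -5.1, 2, 0, 0, -0.79]
    - [0.8, -0.5, -5.7, 2, 0, 0, -0.88]
    - [0.8, -0.55, -6.3, 2, 0, 0, -0.97]
    - [0.8, -0.6, -6.9, 2, 0, 0, -1.06]
    - [0.8, -0.65, -7.5, 2, 0, 0, -1.15]
    - [0.8, -0.7, -8.1, 2, 0, 0, -1.24]
    - [0.8, -0.75, -8.6, 2, 0, 0, -1.33]

```text
t: 32.3
tool_pos: [0.581, -0.0316, 0.1649]
orientation: [2.243, 2.199, 0.001]
force: [0.0, 0.1, -1.0]
opening: 0.0357
```

drive_tool:
  increments:
    - [0.8, -0.05, -0.6, 0, 0, 0, -0.09]
    - [0.8, -0.1, -1.2, 0, 0, 0, -0.18]
    - [0.8, -0.15, -1.8, 0, 0, 0, -0.27]
    - [0.8, -0.2, -2.4, 0, 0, 0, -0.36]
    - [0.8, -0.25, -3, 0, 0, 0, -0.45]
    - [0.8, -0.3, -3.4, 0, 0, 0, -0.53]
    - [0.8, -0.31, -3.6, 0, 0, 0, -0.56]
    - [0.8, -0.31, -3.64, 0, 0, 0, -0.565]
    - [0.8, -0.31, -3.64, 0, 0, 0, -0.565]
    - [0.8, -0.31, -3.64, 0, 0, 0, -0.565]
    - [0.8, -0.31, -3.64, 0, 0, 0, -0.565]

```text
t: 33.22
tool_pos: [0.5732, -0.1208, 0.1639]
orientation: [-2.762, -1.496, -0.0]
force: [0.5, -0.2, -1.1]
opening: 0.0354
```

```bash
python3 w.py w22;python3 wov.py w22 "[.517,-.207,-2.1506]"
python3 - <<'E'
from h import *
from plant import robot
c=robot.read_camera("scene")
cv2.imwrite("pics/s22.png",cv2.resize(c["image"][180:300,210:370,::-1],None,fx=5,fy=5,interpolation=2))
E
```

```text
33.2167 [ 0.5732 -0.1208  0.1639] tz [ 0.      0.0002 -1.    ] yaw_y -0.5778663886778367 q [-0.2953  0.1199  1.5911  0.0002  1.4306  0.2825] F [ 0.5308 -0.157  -1.067 ] op 0.035379971202263945
cam [ 0.6173 -0.0539  0.3354] tcp px [[329.5    290.9439]]
```

View pics/w22_o.png

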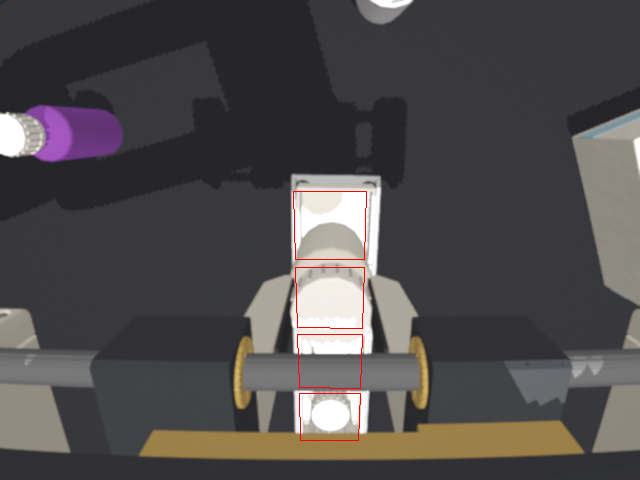

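View pics/s22.png

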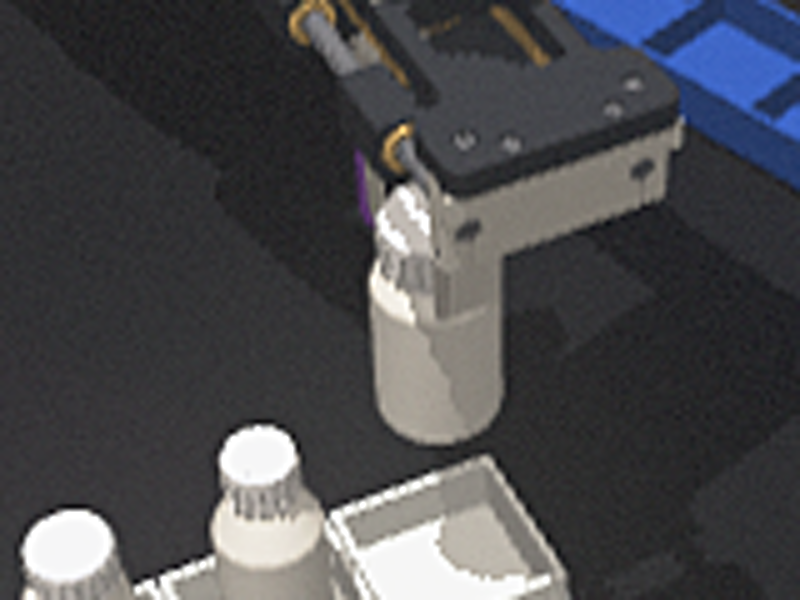

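Run:
```python
from h import *
from plant import robot
c=robot.read_camera("scene"); s=robot.read_state()
im=cv2.resize(np.ascontiguousarray(c["image"][180:300,210:370,::-1]),None,fx=5,fy=5,interpolation=2)
a=np.linspace(0,6.28,40)
for b,col in ((.108,(0,0,255)),(.09,(0,255,0)),(.1,(255,255,0))):
  for r,h in ((.022,0),(.022,.058),(.018,.066),(.018,.086)):
    P=np.c_[.573+r*np.cos(a),-.121+r*np.sin(a),np.full(40,b+h)]
    cv2.polylines(im,[((proj(c,P)-[210,180]+.5)*5).astype(int)],True,col,1)
print(s["tool_pos"],s["t"],s["opening"])
cv2.imwrite("pics/s23.png",im)
```

```text
[ 0.57309803 -0.12092488  0.1638168 ] 33.3667 0.03544383574507505
```

View pics/s23.png

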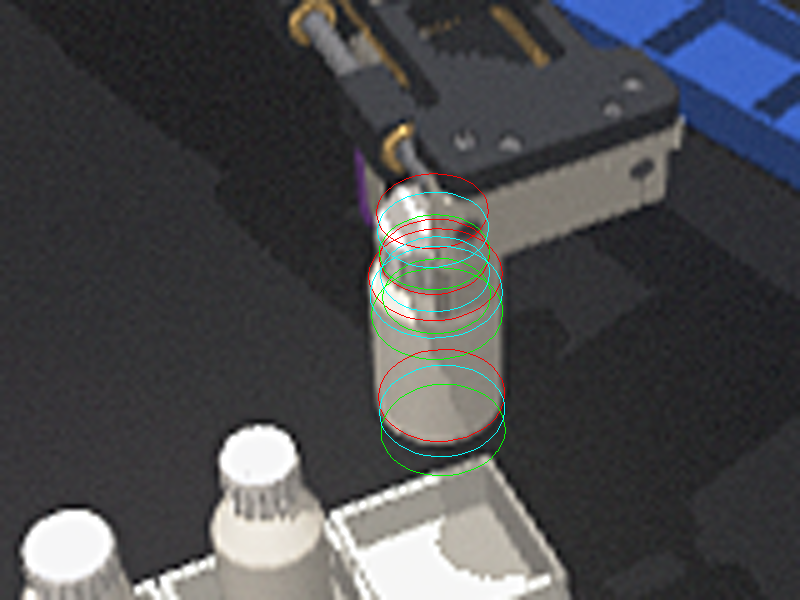

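drive_tool:
  increments:
    - [0.8, 0, 0, -0.3, 0, 0, 0]
    - [0.8, 0, 0, -0.8, 0, 0, 0]
    - [0.8, 0, 0, -1.5, 0, 0, 0]
    - [0.8, 0, 0, -2.2, 0, 0, 0]
    - [0.8, 0, 0, -2.9, 0, 0, 0]
    - [0.8, 0, 0, -3.3, 0, 0, 0]
    - [0.8, 0, 0, -3.5, 0, 0, 0]
    - [0.8, 0, 0, -3.6, 0, 0, 0]
    - [0.8, 0, 0, -3.65, 0, 0, 0]
    - [0.8, 0, 0, -3.68, 0, 0, 0]
    - [0.8, 0, 0, -3.7, 0, 0, 0]
    - [0.8, 0, 0, -3.7, 0, 0, 0]

```text
t: 34.37
tool_pos: [0.5737, -0.1217, 0.0722]
orientation: [2.763, 1.493, 0.002]
force: [0.4, 0.3, -1.3]
opening: 0.0355
```

```bash
python3 w.py w24
python3 - <<'E'
from h import *
from plant import robot
c=robot.read_camera("scene"); im=cv2.imread("pics/w24.png")
cv2.imwrite("pics/s24.png",np.hstack([cv2.resize(im[180:420,200:460],(400,370)),cv2.resize(c["image"][200:320,220:350,::-1],(400,370))]))
E
```

```text
34.3667 [ 0.5737 -0.1217  0.0722] tz [ 0.0014 -0.0004 -1.    ] yaw_y -0.5799892264434573 q [-0.2964  0.2029  1.6734  0.      1.2639  0.2836] F [ 0.3605  0.2621 -1.2853] op 0.03550161247578614
cam [ 0.6177 -0.0548  0.2437] tcp px [[329.5061 290.9477]]
```

View pics/s24.png

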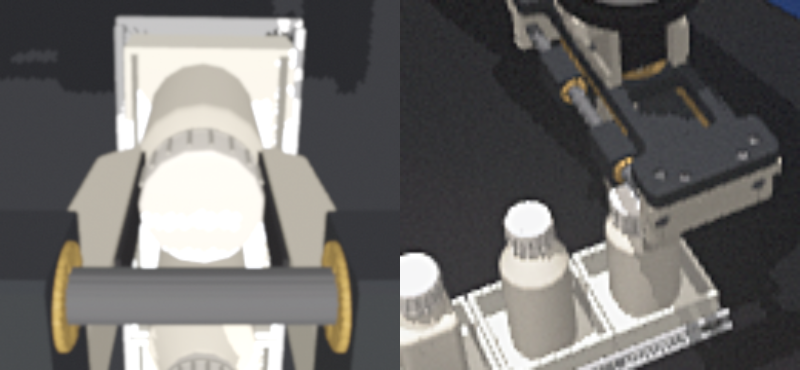

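In cup 4, upright, not yet touching the floor. Small steps down while watching the force.

drive_tool:
  increments:
    - [0.8, 0, 0, -0.04, 0, 0, 0]
    - [0.8, 0, 0, -0.08, 0, 0, 0]
    - [0.8, 0, 0, -0.12, 0, 0, 0]
    - [0.8, 0, 0, -0.12, 0, 0, 0]

```text
t: 34.8
tool_pos: [0.5729, -0.1214, 0.068]
orientation: [-2.764, -1.493, 0.001]
force: [0.5, 0.6, -2.0]
opening: 0.036
```

drive_tool:
  increments:
    - [0.8, 0, 0, -0.03, 0, 0, 0]
    - [0.8, 0, 0, -0.06, 0, 0, 0]
    - [0.8, 0, 0, -0.08, 0, 0, 0]
    - [0.8, 0, 0, -0.08, 0, 0, 0]

```text
t: 35.13
tool_pos: [0.5729, -0.1214, 0.0661]
orientation: [-2.764, -1.493, 0.0]
force: [0.2, -0.8, -1.3]
opening: 0.0352
```

drive_tool:
  increments:
    - [0.8, 0, 0, -0.03, 0, 0, 0]
    - [0.8, 0, 0, -0.05, 0, 0, 0]
    - [0.8, 0, 0, -0.07, 0, 0, 0]
    - [0.8, 0, 0, -0.07, 0, 0, 0]

```text
t: 35.47
tool_pos: [0.5733, -0.1216, 0.0654]
orientation: [2.763, 1.493, 0.0]
force: [-2.6, 0.4, 4.8]
opening: 0.0357
```

drive_tool:
  increments:
    - [0.61, 0, 0, 0, 0, 0, 0]
    - [0.59, 0, 0, 0, 0, 0, 0]
    - [0.57, 0, 0, 0, 0, 0, 0]
    - [0.55, 0, 0, 0, 0, 0, 0]
    - [0.53, 0, 0, 0, 0, 0, 0]
    - [0.5, 0, 0, 0, 0, 0, 0]
    - [0.47, 0, 0, 0, 0, 0, 0]
    - [0.4, 0, 0, 0, 0, 0, 0]
    - [0.25, 0, 0, 0, 0, 0, 0]
    - [0, 0, 0, 0, 0, 0, 0]
    - [0, 0, 0, 0, 0, 0, 0]
    - [0, 0, 0, 0, 0, 0, 0]

```text
t: 36.47
tool_pos: [0.573, -0.1215, 0.0646]
orientation: [-2.764, -1.493, 0.0]
force: [-0.4, -0.7, -0.2]
opening: 0.078
```

```bash
python3 w.py w25
```

```text
36.4667 [ 0.573  -0.1215  0.0646] tz [-0. -0. -1.] yaw_y -0.579999434055488 q [-0.2964  0.2114  1.6786 -0.      1.2516  0.2836] F [-0.4029 -0.6504 -0.2073] op 0.07800755195030827
cam [ 0.6173 -0.0547  0.236 ] tcp px [[329.5078 290.9454]]
```

View pics/w25.png

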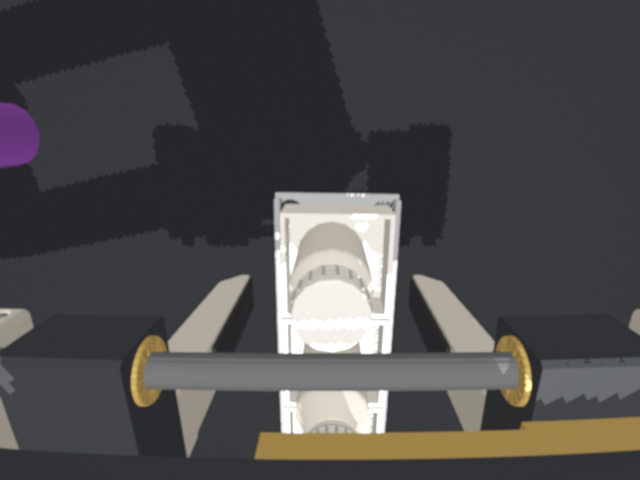

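drive_tool:
  increments:
    - [0, 0, 0, 0, 0, 0, 0]
    - [0, 0, 0, 0.3, 0, 0, 0]
    - [0, 0, 0, 1.2, 0, 0, 0]
    - [0, 0, 0, 2.4, 0, 0, 0]
    - [0, 0, 0, 3.6, 0, 0, 0]
    - [0, 0, 0, 4.8, 0, 0, 0]
    - [0, 0, 0, 6, 0, 0, 0]
    - [0, -0.5, 1, 6.4, 0, 0, 0]
    - [0, -1, 2.2, 6.4, 0, 0, 0]
    - [0, -1.5, 3.4, 6.4, 0, 0, 0]
    - [0, -2, 4.6, 6.4, 0, 0, 0]
    - [0, -2.5, 5.5, 6.4, 0, 0, 0]
    - [0, -2.5, 5.5, 6.4, 0, 0, 0]
    - [0, -2.5, 5.5, 6.4, 0, 0, 0]

```text
t: 37.68
tool_pos: [0.5104, 0.0169, 0.2255]
orientation: [2.761, 1.496, 0.002]
force: [-0.1, 0.0, 0.7]
opening: 0.0928
```

```bash
python3 w.py
python3 - <<'E'
from h import *
from plant import robot
t=robot.read_camera("top");c=robot.read_camera("scene")
cv2.imwrite("pics/s26.png",c["image"][:,:,::-1]); cv2.imwrite("pics/s26c.png",cv2.resize(c["image"][230:370,140:340,::-1],None,fx=4,fy=4,interpolation=2))
cv2.imwrite("pics/t26.png",t["image"][:,:,::-1])
E
```

```text
37.6833 [0.5104 0.0169 0.2255] tz [ 0.0013 -0.0003 -1.    ] yaw_y -0.5775986605984618 q [-0.0671 -0.1191  1.7175 -0.0002  1.5418  0.5105] F [-0.0937  0.0274  0.6743] op 0.0927630747889269
```

View pics/s26.png

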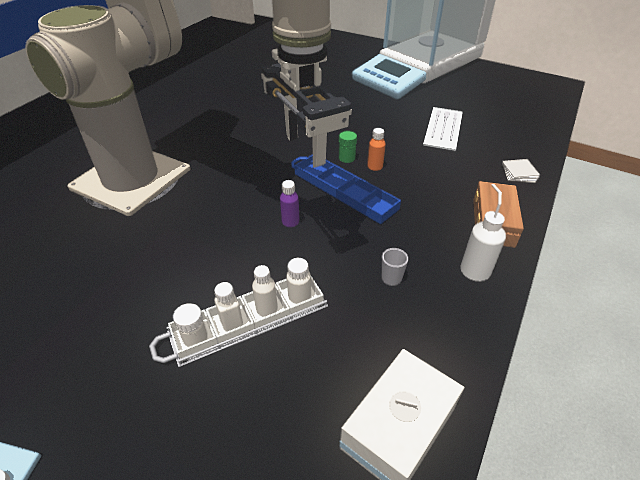

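View pics/s26c.png

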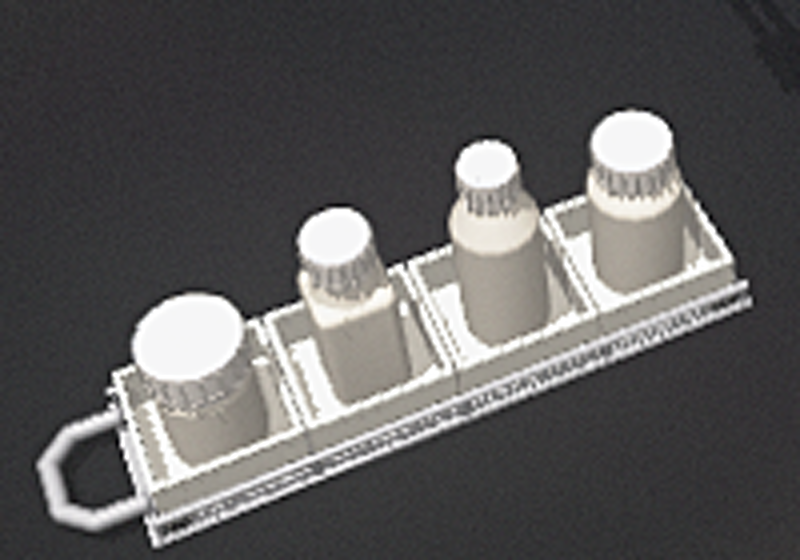

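View pics/t26.png

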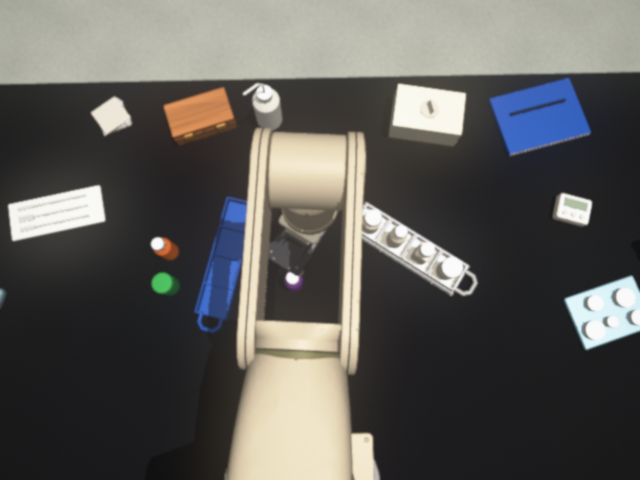

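All four stand upright in the rack, at about (188,320), (226,300), (264,285) and (299,277) in the scene image. The beaker at (394,266) hasn't moved, the carrier is empty, and the gripper is open and clear. Handing in.

```bash
python3 -c "
from plant import robot
print(robot.close_job())"
```

```text
the job is handed in; nothing more can be done
None
```

I moved all four bottles from the carrier to the rack in order, one at a time, starting from the pull loops: jar_squat to cup 1, bottle_square to cup 2, bottle_tall to cup 3 and bottle_wide to cup 4. I handed the job in at about 38 s.

**Last checks:** the final scene picture shows all four upright in their cups and the carrier empty. The beaker and the look-alikes have not moved, and the gripper is open and clear. Each bottle met its cup floor with about 3 to 5 N of upward force before I let go.

**What disagreed:**
- **bottle_wide grip:** the opening read 38 mm on its 44 mm body and fell to about 35 mm on lifting, and the scene picture showed the fingers ending at its shoulder. The bottle's measured height pointed to only a few millimetres of slip, if any, and it stayed upright and was set down normally.
- **Wrist camera:** it read about 3 mm sideways of the other two cameras in the positions I compared. The cups have more slack than that, so I used the positions from the other two cameras.

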